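# Restock the sloped dropper-bottle rack and slide it home under its light hood

## Robot

A 7-joint arm with a two-finger parallel gripper is mounted at the origin on a cart in front of the work surface, level with it; the furniture and walls round the work are solid. World frame = base frame: x ahead of the robot, y to its left, z up, the work surface at z = 0. Lengths are in m, angles in rad, forces in N, time in s.
With the tool pointing down it reaches from about 0.4 to 0.85 m from the base axis. Payload 10.4 kg.
Tool frame: the origin (TCP) lies at the very end of the fingers, on their centre line; the grasp point (between the pads) lies 19 mm behind it; z points along the fingers, y is the line along which they close (so a half turn about z gives the same grasp; the last joint's range is limited). The gripper opens to 87 mm and grips with 3 to 60 N. Pads are 19 mm wide; open, the fingers measure 117 mm over their backs; the gripper's body (75 mm by 190 mm) begins 51 mm behind the grasp point.
Start: joints at [-1.345, 0.332, -0.065, 1.46, 0.022, 1.35, -0.088], TCP at [0.154, 0.606, 0.223] pointing down, gripper open.
Joint ranges: [-2.6, 2.6], [-0.5, 2.12], [-1.47, 1.34], [0.16, 2.42], [-1.27, 4.41], [0.06, 2.06], [-2.6, 2.6]. Speed limits (rad/s): [2.22, 2.22, 2.79, 2.79, 3.14, 3.14, 3.14].

## Interface

Orientations are given as a unit quaternion [x, y, z, w].
In Python, from bench import read_state, cams, workorder gives the robot as it stands.
- The arm moves only by the shell command python3 -m crank 'ROWS' [FORCE]. ROWS is text: rows parted by semicolons, each of 5 numbers parted by spaces: the shift along the tool's x, y, z scaled (see below), then the turn about the tool's z scaled (see below), then the opening, from -1 (shut) to 1 (fully open). In form: dx dy dz yaw jaw; .... A call has 1 to 10 rows; each row shifts and turns the commanded pose from where the row before left it, along the tool's axes as they then stand; what a row does not reach is not made up. The controller multiplies each number of a shift by 200 mm and each number of a turn by 90 degrees. A row lasts 1/10 s, in which the tool goes at most 50 mm and 8.59 degrees, less where a joint would pass 70% of its speed; a pose out of reach is approached as far as the arm can. A call with a number of a shift or a turn outside -1 to 1 is refused whole. A call with a gripper value outside its range is refused whole. The fingers move at their own pace and stop on an object; FORCE is the grip in N (left out, the last holds). Time passes only in rows, so rows that do not move let the fingers close. It gives the time, the measured TCP pose, the force, the opening and the grip force at its end, in the units of the state.
- read_state(): the state, without advancing time (a new reading comes with each control period).
- cams.camera(name): name is "scene" or "side" or "wrist"; returns a dict with "img" (400x640x3 uint8, blue, green, red), "K" (3x3 intrinsics, pixels), "xyz" and "attitude" of the camera in the world; the wrist camera has in their place "mount" (4x4, takes a point from camera to tool coordinates, whose origin is the TCP and whose axes are the flange's). Camera axes: x right, y down, z forward; pixel columns grow to the right and rows downward; lengths in m; the calibration is good to about 2 mm. A picture is of the moment at which its call begins: read the wrist's pose just before it. There is no depth.
- workorder.close_job(): hands the job in; it is judged then, once.
The state is a dict: "time": time; "joint_positions": joint angles; "joint_vel": joint speeds; "joint_torque": joint torques, N m; "ee_pos": TCP position; "eef_rot": TCP orientation; "ft_force": force on the tool from outside, world axes, zero at the start; "torque": the same for the moment, N m; "width": finger opening in m; "grip_force": force on a finger pad.
Only numpy, scipy, OpenCV 4.12 (cv2) and the standard library are available. Lean on these libraries where they do the work, as an engineer would, in place of code of your own. Each camera call takes 0.05 s, during which the arm holds its last target. There are 200 camera calls.

## Task

The rack of light-sensitive dropper bottles has been drawn out of its hood for restocking: set a spare bottle from the tray into each empty cell, right down on the cell's floor and without dropping it, leaving the bottles already in the rack in their cells and the spare that is not needed standing in the tray. Then slide the rack, without lifting or tipping it, back under the hood until it is fully home and the spring tongue has come up in front of it. Do not shift the tally counter, the specimen cup or the stain bottle.

Things in the scene. Friction and masses are not known exactly. Their poses are not given: they have to be found in the camera images.
- bay: grey sheet-metal light hood on an aluminium guide bed, fixed. Bed 172 mm (x) by 202 mm (y), origin at the centre of its underside; x points away from the robot into the hood, y left, z up. Top of bed plate 6 mm above the worktop, side rails to 19 mm, inner faces at y = +-93.5 mm. The hood covers x = 6 to 85 mm, is 107.5 mm high (98 mm clear below its front hem), open only towards the robot
- bay_home (a point): where the rack's origin lies when the rack's back edge is against the rubber end stops (bay frame x = 40 mm, on the bed plate)
- tongue (a joint): flat steel spring tongue in the bed plate at the bay's y = -50 mm, 18 mm wide, 27 mm long: 0 = pressed flat (rack on top of it), 0.2 rad = sprung up 5 mm in front of the rack's front edge, holding it; its tip is at the bay's x = -4.5 mm, so it comes up once the rack is within about 5 mm of the end stops
- rack: white plastic sloped bottle rack, loose on the bed between the rails, drawn out towards the robot by 60 to 75 mm: 76 mm (x) by 184 mm (y), about 0.5 kg, with four square cells in a row. Origin at the centre of its underside, axes as the bay's. Front lip: flat upright face at x = -38 mm over the whole width, 24 mm high; caps of seated bottles overhang to x = -32 mm at 70 mm height
- push (a point): point on the front lip's outer face, middle of its width, 15 mm above the rack's underside
- cell0 (a point): centre of a cell's floor (rack frame x = 8 mm, z = 18 mm). Cells are 32 mm square inside, 34 mm deep, 44 mm apart along y, numbered from the rack's right (-y) end. They lean 30 degrees towards the robot: axis from floor to mouth = (-0.5, 0, 0.866) in the rack's frame
- cell1 (a point): the same for cell 1
- cell2 (a point): the same for cell 2
- cell3 (a point): the same for cell 3
- racked0: amber dropper bottle with a black cap: round body 28 mm in diameter up to 50 mm, shoulder to 56 mm, cap 17 mm in diameter from 56 mm to the top at 66 mm; about 50 g; origin at the centre of its underside, z along its axis up to the cap. Already in one of the rack's cells, seated on its floor
- racked1: same kind of bottle, in another of the cells
- spare0: amber dropper bottle with a black cap: round body 28 mm in diameter up to 50 mm, shoulder to 56 mm, cap 17 mm in diameter from 56 mm to the top at 66 mm; about 50 g; origin at the centre of its underside, z along its axis up to the cap. A spare, standing upright in the spare tray
- spare1: same kind of bottle, another spare in the tray
- spare2: same kind of bottle, another spare in the tray
- spare_tray: beige shallow tray, fixed, 100 mm (x) by 200 mm (y) and 20 mm high, walls 2 mm, floor 3 mm thick; origin at the centre of its underside
- student_scope: the bench microscope, fixed furniture left of the bay, never to be struck: it takes up x = 0.45 to 0.70 m, y = 0.14 to 0.31 m in the world, and its eyepieces reach towards the robot to x = 0.47 m at 0.36 to 0.44 m height; origin at the worktop below its middle
- tally: round grey hand tally counter, 62x53x25 mm, a bystander; origin at the centre of its underside
- cup: small white specimen cup with screw lid, 38 mm in diameter and 53 mm high, a bystander; origin at the centre of its underside
- stain: stain bottle with white cap, 48 mm in diameter and 106 mm high, a bystander; origin at the centre of its underside
There are look-alikes about, which are no part of the job. Leave any blue or red look-alike of the spare2 alone.

How it is judged:
On the way:
1. all four cells hold a fully seated bottle while the rack is still drawn out (((distance between racked0 and cell0 below 0.007 m and angle between racked0's own z axis and vertical between 0.35 and 0.72 rad) or (distance between racked1 and cell0 below 0.007 m and angle between racked1's own z axis and vertical between 0.35 and 0.72 rad) or (distance between spare0 and cell0 below 0.007 m and angle between spare0's own z axis and vertical between 0.35 and 0.72 rad) or (distance between spare1 and cell0 below 0.007 m and angle between spare1's own z axis and vertical between 0.35 and 0.72 rad) or (distance between spare2 and cell0 below 0.007 m and angle between spare2's own z axis and vertical between 0.35 and 0.72 rad)) and ((distance between racked0 and cell1 below 0.007 m and angle between racked0's own z axis and vertical between 0.35 and 0.72 rad) or (distance between racked1 and cell1 below 0.007 m and angle between racked1's own z axis and vertical between 0.35 and 0.72 rad) or (distance between spare0 and cell1 below 0.007 m and angle between spare0's own z axis and vertical between 0.35 and 0.72 rad) or (distance between spare1 and cell1 below 0.007 m and angle between spare1's own z axis and vertical between 0.35 and 0.72 rad) or (distance between spare2 and cell1 below 0.007 m and angle between spare2's own z axis and vertical between 0.35 and 0.72 rad)) and ((distance between racked0 and cell2 below 0.007 m and angle between racked0's own z axis and vertical between 0.35 and 0.72 rad) or (distance between racked1 and cell2 below 0.007 m and angle between racked1's own z axis and vertical between 0.35 and 0.72 rad) or (distance between spare0 and cell2 below 0.007 m and angle between spare0's own z axis and vertical between 0.35 and 0.72 rad) or (distance between spare1 and cell2 below 0.007 m and angle between spare1's own z axis and vertical between 0.35 and 0.72 rad) or (distance between spare2 and cell2 below 0.007 m and angle between spare2's own z axis and vertical between 0.35 and 0.72 rad)) and ((distance between racked0 and cell3 below 0.007 m and angle between racked0's own z axis and vertical between 0.35 and 0.72 rad) or (distance between racked1 and cell3 below 0.007 m and angle between racked1's own z axis and vertical between 0.35 and 0.72 rad) or (distance between spare0 and cell3 below 0.007 m and angle between spare0's own z axis and vertical between 0.35 and 0.72 rad) or (distance between spare1 and cell3 below 0.007 m and angle between spare1's own z axis and vertical between 0.35 and 0.72 rad) or (distance between spare2 and cell3 below 0.007 m and angle between spare2's own z axis and vertical between 0.35 and 0.72 rad)) and x of rack in the frame of bay below 0.02 m), for 0.2 s.
At the end, for the whole second after the job is handed in: each of the four cells holds a bottle, underside within 7 mm of its floor's centre; the first two bottles are still racked, the left-over spare stands upright in the tray; the rack is within 6 mm of the stops, the tongue sprung up over 0.12 rad; all at rest (((distance between racked0 and cell0 below 0.007 m and angle between racked0's own z axis and vertical between 0.35 and 0.72 rad) or (distance between racked1 and cell0 below 0.007 m and angle between racked1's own z axis and vertical between 0.35 and 0.72 rad) or (distance between spare0 and cell0 below 0.007 m and angle between spare0's own z axis and vertical between 0.35 and 0.72 rad) or (distance between spare1 and cell0 below 0.007 m and angle between spare1's own z axis and vertical between 0.35 and 0.72 rad) or (distance between spare2 and cell0 below 0.007 m and angle between spare2's own z axis and vertical between 0.35 and 0.72 rad)) and ((distance between racked0 and cell1 below 0.007 m and angle between racked0's own z axis and vertical between 0.35 and 0.72 rad) or (distance between racked1 and cell1 below 0.007 m and angle between racked1's own z axis and vertical between 0.35 and 0.72 rad) or (distance between spare0 and cell1 below 0.007 m and angle between spare0's own z axis and vertical between 0.35 and 0.72 rad) or (distance between spare1 and cell1 below 0.007 m and angle between spare1's own z axis and vertical between 0.35 and 0.72 rad) or (distance between spare2 and cell1 below 0.007 m and angle between spare2's own z axis and vertical between 0.35 and 0.72 rad)) and ((distance between racked0 and cell2 below 0.007 m and angle between racked0's own z axis and vertical between 0.35 and 0.72 rad) or (distance between racked1 and cell2 below 0.007 m and angle between racked1's own z axis and vertical between 0.35 and 0.72 rad) or (distance between spare0 and cell2 below 0.007 m and angle between spare0's own z axis and vertical between 0.35 and 0.72 rad) or (distance between spare1 and cell2 below 0.007 m and angle between spare1's own z axis and vertical between 0.35 and 0.72 rad) or (distance between spare2 and cell2 below 0.007 m and angle between spare2's own z axis and vertical between 0.35 and 0.72 rad)) and ((distance between racked0 and cell3 below 0.007 m and angle between racked0's own z axis and vertical between 0.35 and 0.72 rad) or (distance between racked1 and cell3 below 0.007 m and angle between racked1's own z axis and vertical between 0.35 and 0.72 rad) or (distance between spare0 and cell3 below 0.007 m and angle between spare0's own z axis and vertical between 0.35 and 0.72 rad) or (distance between spare1 and cell3 below 0.007 m and angle between spare1's own z axis and vertical between 0.35 and 0.72 rad) or (distance between spare2 and cell3 below 0.007 m and angle between spare2's own z axis and vertical between 0.35 and 0.72 rad)) and x of rack in the frame of bay above 0.034 m and value of joint tongue above 0.12 rad and ((z of spare0 in the frame of spare_tray between -0.002 and 0.008 m and x of spare0 in the frame of spare_tray between -0.05 and 0.05 m and y of spare0 in the frame of spare_tray between -0.1 and 0.1 m and angle between spare0's own z axis and vertical below 0.15 rad) or (z of spare1 in the frame of spare_tray between -0.002 and 0.008 m and x of spare1 in the frame of spare_tray between -0.05 and 0.05 m and y of spare1 in the frame of spare_tray between -0.1 and 0.1 m and angle between spare1's own z axis and vertical below 0.15 rad) or (z of spare2 in the frame of spare_tray between -0.002 and 0.008 m and x of spare2 in the frame of spare_tray between -0.05 and 0.05 m and y of spare2 in the frame of spare_tray between -0.1 and 0.1 m and angle between spare2's own z axis and vertical below 0.15 rad)) and linear speed of each of rack, racked0, racked1, spare0, spare1, spare2 below 0.02 m/s); the robot touches nothing.
It fails at once if the rack is lifted more than 6 mm or tipped more than 6 degrees (z of rack in the frame of bay above 0.012 m or angle between rack's own z axis and vertical above 0.105 rad).
It fails at once if a bottle that was already in the rack is lifted out of its cell (by 20 mm or more) (height (world z) of any of racked0, racked1 above 0.0439641 m).
It fails at once if a spare bottle is dropped into a cell (faster than 0.5 m/s within 45 mm of a cell's floor) ((distance between spare0 and cell0 below 0.045 m and linear speed of spare0 above 0.5 m/s) or (distance between spare0 and cell1 below 0.045 m and linear speed of spare0 above 0.5 m/s) or (distance between spare0 and cell2 below 0.045 m and linear speed of spare0 above 0.5 m/s) or (distance between spare0 and cell3 below 0.045 m and linear speed of spare0 above 0.5 m/s) or (distance between spare1 and cell0 below 0.045 m and linear speed of spare1 above 0.5 m/s) or (distance between spare1 and cell1 below 0.045 m and linear speed of spare1 above 0.5 m/s) or (distance between spare1 and cell2 below 0.045 m and linear speed of spare1 above 0.5 m/s) or (distance between spare1 and cell3 below 0.045 m and linear speed of spare1 above 0.5 m/s) or (distance between spare2 and cell0 below 0.045 m and linear speed of spare2 above 0.5 m/s) or (distance between spare2 and cell1 below 0.045 m and linear speed of spare2 above 0.5 m/s) or (distance between spare2 and cell2 below 0.045 m and linear speed of spare2 above 0.5 m/s) or (distance between spare2 and cell3 below 0.045 m and linear speed of spare2 above 0.5 m/s)).
It fails at once if the tally counter, the specimen cup or the stain bottle is shifted by more than 20 mm (distance of any of tally, cup, stain from where it was at the start of the episode above 0.02 m).
It also fails if it takes over 64 s, if anything falls off the work surface, if the arm or the gripper's body presses on something with over 40 N, if the wrist force passes 120 N, or if a joint passes its speed limit or range.

## Working session

There is one attempt and no reset: what is moved stays moved. The work goes in short steps, Python scripts to look and compute and a shell command to move; the robot and the scene stay as the last step left them, time stands still between calls to the robot, and variables do not carry over. Pictures are saved under pics/ and viewed, at most 10 in all, crops included, and the job is handed in when it is done.

```bash
ls; mkdir -p pics; python3 - <<'E'
from bench import read_state, cams
import cv2,numpy as np
s=read_state(); print({k:np.round(v,3).tolist() for k,v in s.items()})
for n in ("scene","side"):
    c=cams.camera(n); cv2.imwrite(f"pics/{n}0.png",c["img"]); np.savez(f"{n}.npz",**c); print(n,c["K"],c["xyz"],c["attitude"])
E
```

```text
pics
{'time': 0.0, 'joint_positions': [-1.345, 0.333, -0.065, 1.461, 0.022, 1.35, -0.089], 'joint_vel': [-0.001, 0.0, 0.001, -0.0, 0.001, -0.001, 0.001], 'joint_torque': [0.0, -62.325, 0.025, -38.989, -0.061, 0.04, 0.0], 'ee_pos': [0.154, 0.605, 0.222], 'eef_rot': [0.124, 0.992, -0.001, -0.0], 'ft_force': [0.773, 0.884, 0.965], 'torque': [0.017, -0.043, -0.038], 'grip_force': 0.0, 'width': 0.087}
scene [[420.49527933   0.         325.09627341]
 [  0.         420.49527933 198.57934015]
 [  0.           0.           1.        ]] [ 0.16658623 -0.6100618   0.82822793] [ 0.89894476 -0.24758877  0.08897809 -0.3502585 ]
side [[367.98732962   0.         321.08156249]
 [  0.         367.98732962 202.66747731]
 [  0.           0.           1.        ]] [ 0.09521284 -0.63364262  0.75340119] [ 0.87720821 -0.2712666   0.11191141 -0.37999478]
```

View pics/scene0.png

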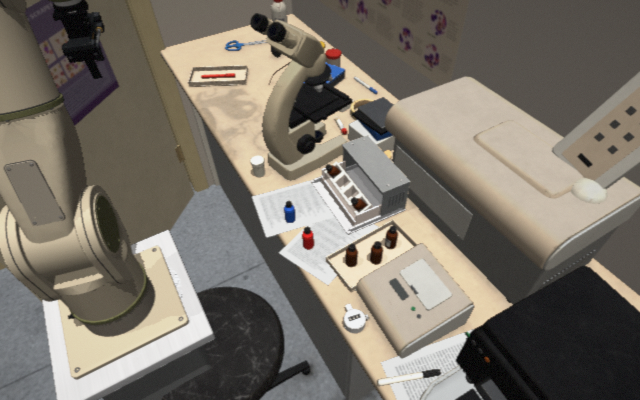

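View pics/side0.png

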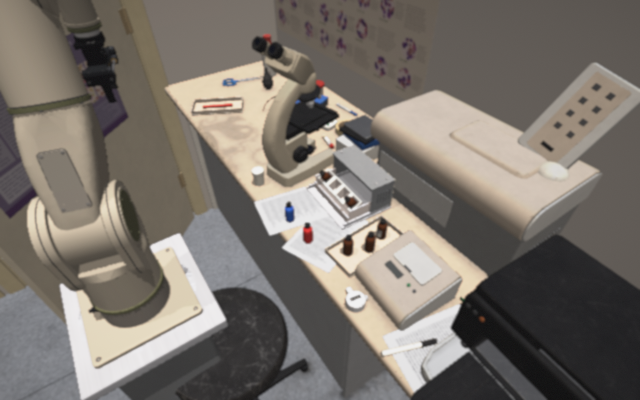

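The scene picture shows the rack at about (350,190) in front of its grey hood, with bottles in the left (333,170) and right (358,203) cells. The tray holds three amber spares at (351,255), (376,252) and (391,237). The blue (290,212) and red (308,238) bottles stand outside the tray and are look-alikes. The cup is at (258,166) and the tally at (355,318). I'll enlarge.

```bash
cat > h.py <<'E'
import numpy as np, cv2
from scipy.spatial.transform import Rotation as R
def load(n): return dict(np.load(n+".npz"))
def Rc(c): return R.from_quat(c["attitude"]).as_matrix() if np.size(c["attitude"])==4 else c["attitude"]
def at(c,uv,z):
    d=Rc(c)@np.linalg.inv(c["K"])@[uv[0],uv[1],1]; return c["xyz"]+d*(z-c["xyz"][2])/d[2]
def proj(c,p):
    q=c["K"]@(Rc(c).T@(np.asarray(p)-c["xyz"])); return q[:2]/q[2]
def crop(c,u0,v0,u1,v1,s,name):
    cv2.imwrite(name,cv2.resize(c["img"][v0:v1,u0:u1],None,fx=s,fy=s,interpolation=cv2.INTER_CUBIC))
E
python3 - <<'E'
from h import *
c=load("scene")
for n,uv,z in [("spareA",(351,247),.069),("spareB",(376,244),.069),("spareC",(391,229),.069),("tally",(355,318),.02),("cup",(258,160),.053),("rackL",(333,167),.08)]: print(n,at(c,uv,z).round(3))
crop(c,240,120,440,300,4,"pics/crop0.png" if 0 else "pics/c0.png")
crop(c,310,130,410,230,6,"pics/c1.png"); 
E
```

```text
spareA [ 0.485 -0.163  0.069]
spareB [ 0.537 -0.184  0.069]
spareC [ 0.59  -0.167  0.069]
tally [ 0.415 -0.289  0.02 ]
cup [0.432 0.222 0.053]
rackL [0.578 0.068 0.08 ]
```

View pics/c1.png

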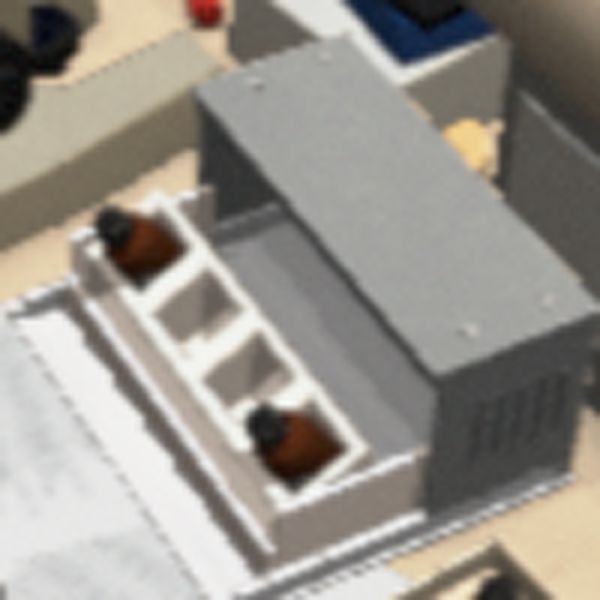

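Cells 0 (crop 290,440) and 3 (crop 140,240) hold bottles. Cells 1 and 2 (crop 245,370 and 197,308) are empty. I'll enlarge the tray to confirm the spares.

```bash
python3 - <<'E'
from h import *
c=load("scene")
crop(c,275,195,425,295,5,"pics/c2.png")
f=lambda u,v:((u+.5)/6+309.5,(v+.5)/6+129.5)
for n,uv,z in [("LF",(197,92),.1075),("LB",(345,37),.1075),("RF",(438,375),.1075),("RB",(598,305),.1075),
 ("rack back right top wall",(368,447),.0),("cap3 tip",(110,225),.076),("cap0",(262,425),.076)]:
    print(n,at(c,f(*uv),z).round(4))
E
```

```text
LF [0.6274 0.1019 0.1075]
LB [0.7038 0.0993 0.1075]
RF [ 0.6177 -0.0909  0.1075]
RB [ 0.6951 -0.0927  0.1075]
rack back right top wall [ 0.6335 -0.0328  0.    ]
cap3 tip [0.5685 0.0779 0.076 ]
cap0 [ 0.561  -0.0541  0.076 ]
```

View pics/c2.png

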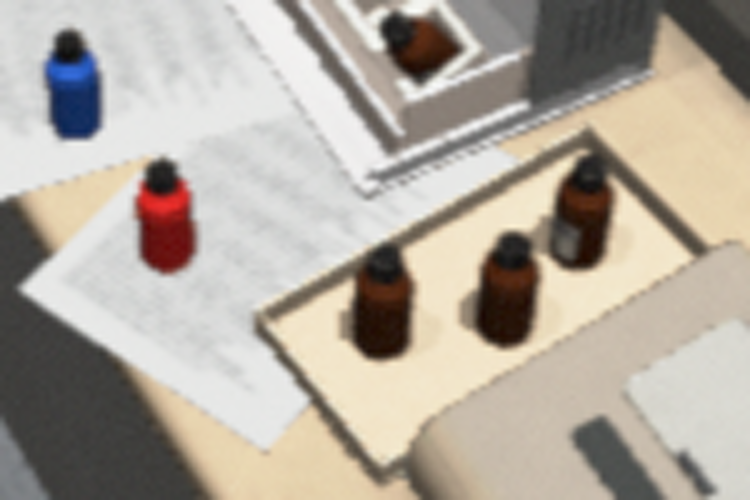

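Three amber spares stand in the tray, at full-image pixels A (351,255), B (376,253) and C (391,238). They fit by colour and by being in the tray; the blue and red ones outside it don't. I'll move over now, keeping clear of the scope.

```bash
python3 -m crank '0 0 0 -0.07 1; 0 0 0 -0.057 1; -0.134 -0.176 -0.015 0 1; -0.134 -0.176 -0.015 0 1; -0.134 -0.176 -0.015 0 1; -0.134 -0.176 -0.015 0 1; -0.134 -0.176 -0.015 0 1; -0.134 -0.176 -0.015 0 1; -0.134 -0.176 -0.015 0 1'
cat >> h.py <<'E'
def goto(p,yaw):
    "tool-frame units from here to world p with tool y at yaw deg"
    from bench import read_state
    s=read_state(); r=R.from_quat(s["eef_rot"]).as_matrix(); y=np.degrees(np.arctan2(-r[0,1],r[1,1]))
    print("pos",np.round(s["ee_pos"],4),"yaw",round(y,2),"z",r[:,2].round(3),"w",round(s["width"],4),"F",np.round(s["ft_force"],1),"t",s["time"])
    print("units",(r.T@(np.asarray(p)-s["ee_pos"])/.2).round(3),"yaw units",round((y-yaw)/90,3))
E
python3 -c "
from h import *
goto((.355,.2,.25),-2.9); goto((.355,0.05,.25),-2.9);goto((.45,-.16,.25),-2.9)"
```

```text
time: 1.0
ee_pos: [0.3298, 0.3486, 0.2435]
eef_rot: [0.025, 1.0, -0.0, -0.0]
ft_force: [1.4, 0.1, -0.5]
width: 0.0869
grip_force: 0.0
pos [0.3298 0.3486 0.2435] yaw -2.83 z [-0. -0. -1.] w 0.0869 F [ 1.4  0.1 -0.5] t 1.0
units [-0.163 -0.736 -0.033] yaw units 0.001
pos [0.3298 0.3486 0.2435] yaw -2.83 z [-0. -0. -1.] w 0.0869 F [ 1.4  0.1 -0.5] t 1.0
units [-0.2   -1.485 -0.033] yaw units 0.001
pos [0.3298 0.3486 0.2435] yaw -2.83 z [-0. -0. -1.] w 0.0869 F [ 1.4  0.1 -0.5] t 1.0
units [-0.726 -2.51  -0.033] yaw units 0.001
```

```bash
python3 -m crank '-0.04 -0.2 -0.005 0 1; -0.04 -0.2 -0.005 0 1; -0.04 -0.2 -0.005 0 1; -0.04 -0.2 -0.005 0 1; -0.02 -0.2 -0.005 0 1; -0.02 -0.2 -0.005 0 1; 0 -0.2 0 0 1; 0 -0.1 0 0 1; -0.1 -0.2 0 0 1; -0.1 -0.2 0 0 1' >/dev/null
python3 -m crank '-0.1 -0.2 0 0 1; -0.1 -0.2 0 0 1; -0.1 -0.2 0 0 1; 0 0 0 0 1'
python3 - <<'E'
from h import *
from bench import read_state,cams
s=read_state(); c=cams.camera("wrist"); print(c["K"],c["mount"].round(4))
np.savez("w1.npz",pos=s["ee_pos"],q=s["eef_rot"],**c); cv2.imwrite("pics/w1.png",c["img"])
E
```

```text
time: 2.4
ee_pos: [0.4447, -0.1613, 0.2495]
eef_rot: [0.028, 1.0, -0.001, 0.0]
ft_force: [-0.1, 0.2, -0.1]
width: 0.0865
grip_force: 0.0
[[359.6787782    0.         318.36065894]
 [  0.         359.6787782  194.55057555]
 [  0.           0.           1.        ]] [[ 4.000e-04 -9.551e-01 -2.964e-01  8.130e-02]
 [ 1.000e+00  4.000e-04 -0.000e+00 -1.000e-04]
 [ 1.000e-04 -2.964e-01  9.551e-01 -1.625e-01]
 [ 0.000e+00  0.000e+00  0.000e+00  1.000e+00]]
```

View pics/w1.png

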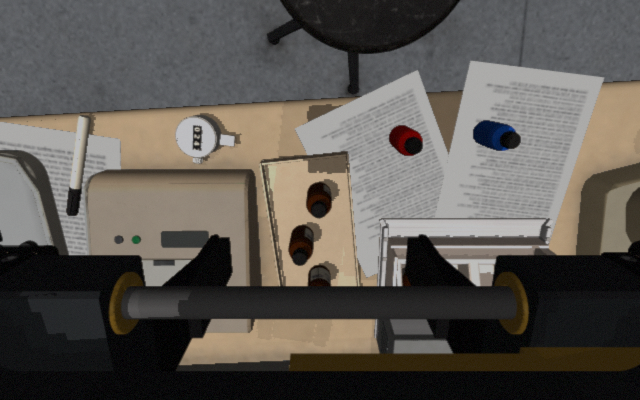

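The wrist view shows the tray lengthwise along world x, with its near edge from (262,161) to (347,152). The spares are A (318,200), B (302,243) and C (320,278). The rack's front lip is at row ~235, between (380,235) and (548,235). Next I'll localise with the wrist calibration against the scene camera.

```bash
cat >> h.py <<'E'
def wcam(f):
    d=dict(np.load(f)); r=R.from_quat(d["q"]).as_matrix(); M=d["mount"]
    return dict(K=d["K"],img=d["img"],attitude=r@M[:3,:3],xyz=d["pos"]+r@M[:3,3])
E
python3 - <<'E'
from h import *
c=load("scene"); w=wcam("w1.npz"); f=lambda u,v:((u+.5)/5+274.5,(v+.5)/5+194.5)
for n,z,a in [("FL",.02,(258,318)),("BL",.02,(590,130)),("FR",.02,(385,478)),("A",.069,(384,252)),("B",.069,(514,240)),("C",.069,(592,168)),("Abot",.003,(381,352)),("Bbot",.003,(505,342))]: print("scene",n,at(c,f(*a),z).round(4))
for n,z,a in [("FL",.02,(347,152)),("FR",.02,(262,161)),("rackFLtop?",.03,(548,238)),("rackFR",.03,(384,238)),("tally",.025,(197,136))]: print("wrist",n,at(w,a,z).round(4))
for n,p in [("A",(.485,-.163)),("B",(.537,-.184)),("C",(.59,-.167))]: print(n, proj(w,(*p,.069)).round(1),proj(w,(*p,.003)).round(1))
crop(w,250,140,400,290,4,"pics/w1c.png")
E
```

```text
scene FL [ 0.4392 -0.1308  0.02  ]
scene BL [ 0.6369 -0.1196  0.02  ]
scene FR [ 0.444  -0.2308  0.02  ]
scene A [ 0.4884 -0.1585  0.069 ]
scene B [ 0.5415 -0.1828  0.069 ]
scene C [ 0.5957 -0.1679  0.069 ]
scene Abot [ 0.4842 -0.1664  0.003 ]
scene Bbot [ 0.5366 -0.1915  0.003 ]
wrist FL [ 0.4378 -0.1301  0.02  ]
wrist FR [ 0.4427 -0.2246  0.02  ]
wrist rackFLtop? [0.5488 0.0973 0.03  ]
wrist rackFR [ 0.5385 -0.0914  0.03  ]
wrist tally [ 0.4106 -0.2906  0.025 ]
A [319.5 208.8] [319.5 190.2]
B [302.3 256.3] [304.8 231.6]
C [321.1 299.1] [320.9 269.3]
```

View pics/w1c.png

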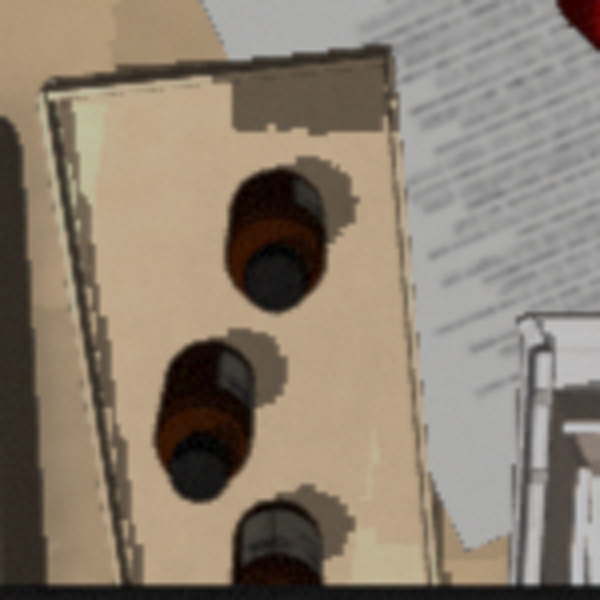

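```bash
python3 - <<'E'
from h import *
c=load("scene"); w=wcam("w1.npz")
for z in (.04,.06,.08,.1,.12): print(z,at(c,(357,284),z).round(3),at(w,(251,172),z).round(3))
A=at(w,(318.6,209.4),.069);B=at(w,(299.9,257.9),.069);print(A,B)
goto((A[0],A[1],.0615),-3.1)
E
```

```text
0.04 [ 0.455 -0.234  0.04 ] [ 0.45  -0.234  0.04 ]
0.06 [ 0.448 -0.243  0.06 ] [ 0.445 -0.23   0.06 ]
0.08 [ 0.441 -0.253  0.08 ] [ 0.441 -0.226  0.08 ]
0.1 [ 0.433 -0.262  0.1  ] [ 0.436 -0.221  0.1  ]
0.12 [ 0.426 -0.272  0.12 ] [ 0.431 -0.217  0.12 ]
[ 0.48554567 -0.16395898  0.069     ] [ 0.53873998 -0.18671269  0.069     ]
pos [ 0.4442 -0.1583  0.2492] yaw -3.09 z [-0.001 -0.002 -1.   ] w 0.087 F [0.6 1.5 0.1] t 2.45
units [-0.209 -0.016  0.938] yaw units 0.0
```

```bash
python3 -m crank '-0.07 -0.005 0.12 0 1; -0.07 -0.005 0.12 0 1; -0.07 -0.005 0.12 0 1; 0 0 0.12 0 0.2; 0 0 0.05 0 0.2; 0 0 0 0 0.2; 0 0 0 0 0.2'
python3 - <<'E'
from h import *
from bench import read_state,cams
for i in range(2): print(read_state()["ee_pos"])
s=read_state(); c=cams.camera("wrist")
np.savez("w2.npz",pos=s["ee_pos"],q=s["eef_rot"],**c)
w=wcam("w2.npz")
for p in [(.4855,-.164,.069),(.4855,-.159,.069)]: print(proj(w,p))
print(read_state()["ee_pos"])
crop(w,200,150,440,330,3,"pics/w2.png")
E
```

```text
time: 3.15
ee_pos: [0.4863, -0.1606, 0.1444]
eef_rot: [0.025, 1.0, 0.0, 0.0]
ft_force: [-0.7, -0.2, 0.1]
width: 0.0629
grip_force: 0.0
[ 0.48626009 -0.16060224  0.14435399]
[ 0.48626009 -0.16060224  0.14435399]
[313.52230616 203.90977964]
[320.67780368 203.57831811]
[ 0.48656162 -0.16073449  0.14466335]
```

View pics/w2.png

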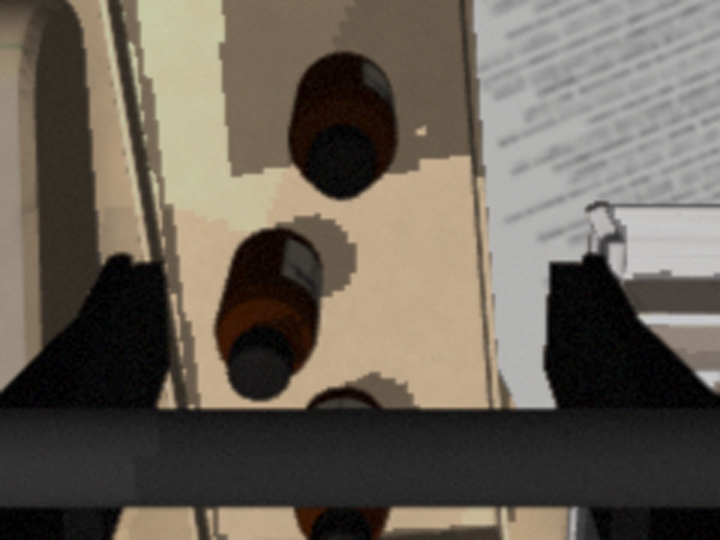

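Cap A is at (313.7,204.3), which agrees with (0.4855,-0.164). I'll descend and grip the cap.

```bash
python3 -m crank '0.004 -0.016 0.1 0 -0.2; 0 0 0.12 0 -0.2; 0 0 0.12 0 -0.2; 0 0 0.072 0 -0.2; 0 0 0 0 -0.2; 0 0 0 0 -1; 0 0 0 0 -1; 0 0 0 0 -1' 10
```

```text
time: 4.0
ee_pos: [0.4859, -0.1641, 0.0621]
eef_rot: [0.025, 1.0, 0.0, 0.001]
ft_force: [0.2, 0.2, 0.1]
width: 0.0186
grip_force: 0.0
```

```bash
python3 -m crank '0 0 0 0 -1; 0 0 0 0 -1' 10
```

```text
time: 4.2
ee_pos: [0.4859, -0.1641, 0.0619]
eef_rot: [0.025, 1.0, 0.0, 0.001]
ft_force: [0.1, -0.4, 6.1]
width: 0.0158
grip_force: 10.0
```

```bash
python3 -m crank '0 0 -0.025 0 -1; 0.05 0 0 0 -1; 0.05 0 0 0 -1; 0.05 0 0 0 -1; 0.03 0 0 0 -1; 0.03 0 0 0 -1; 0.03 0 0 0 -1; 0.035 0 0 0 -1; 0 0 0 0 -1; 0 0 0 0 -1' 10
python3 - <<'E'
from h import *
from bench import read_state,cams
s=read_state(); c=cams.camera("wrist")
np.savez("w3.npz",pos=s["ee_pos"],q=s["eef_rot"],**c); w=wcam("w3.npz"); c2=cams.camera("scene"); np.savez("scene3.npz",**c2)
a=cv2.resize(w["img"][150:350,200:440],None,fx=1.6,fy=1.6,interpolation=2); u,v=proj(c2,s["ee_pos"]).astype(int); print(u,v)
b=cv2.resize(c2["img"][v-50:v+50,u-50:u+50],(384,384),interpolation=2)
o=np.zeros((384,800,3),np.uint8);o[:320,:384]=a;o[:,400:784]=b;cv2.imwrite("pics/m3.png",o)
E
```

```text
time: 5.2
ee_pos: [0.4303, -0.1613, 0.0662]
eef_rot: [0.025, 1.0, 0.0, 0.0]
ft_force: [-0.5, 0.0, 0.2]
width: 0.0162
grip_force: 10.0
329 257
```

View pics/m3.png

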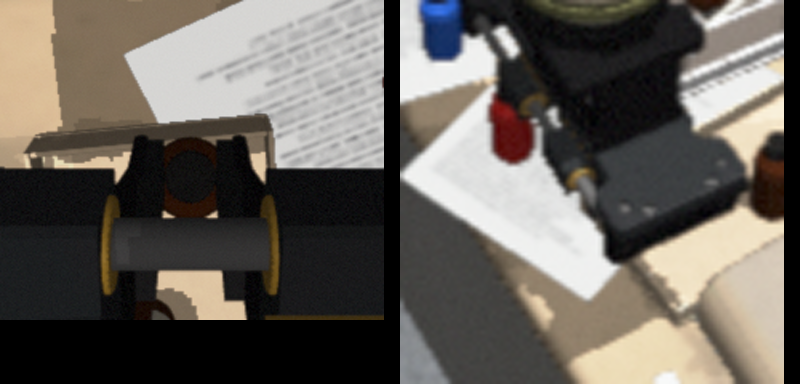

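The wrist view has the cap at about (310,259) full-image, centred on the body ring. So the bottle's axis points at the camera, about 27–30° back, as wanted. Next I'll grip harder, lift, and fit the rack pose to the features I read off c1.

```bash
python3 -m crank '0 0 0 0 -1; 0 0 0 0 -1; 0 0 -0.1 0 -1; 0 0 -0.1 0 -1; 0 0 -0.1 0 -1; 0 0 -0.1 0 -1; 0 0 0 0 -1' 40
cat >> h.py <<'E'
ax=np.array([-.5,0,.866]); ux=np.array([.866,0,.5])
def rackpt(p,x,y,yaw):  # rack-frame pt to world
    return R.from_euler("z",yaw,degrees=True).apply(p)+[x,y,.006]
def cell(i): return np.array([.008,-.066+.044*i,.018])
E
python3 - <<'E'
from h import *
from scipy.optimize import least_squares
c=load("scene"); f=lambda u,v:np.array([(u+.5)/6+309.5,(v+.5)/6+129.5])
m=lambda i,a,b: cell(i)+.034*ax+a*.016*ux+b*np.array([0,.016,0])
obs=[(m(1,-1,1),(205,378)),(m(1,1,1),(250,332)),(m(1,1,-1),(295,370)),(m(2,-1,1),(155,312)),(m(2,1,1),(203,270)),(m(2,1,-1),(245,305)),
 (cell(3)+.066*ax,(111,222)),(cell(0)+.066*ax,(264,422)),
 (np.array([-.038,-.092,.024]),(272,553))]
P=[f(*o[1]) for o in obs]
r=lambda q:np.ravel([proj(c,rackpt(o[0],q[0],q[1],q[2]))-p for o,p in zip(obs,P)])
s=least_squares(r,[.59,.008,-3],loss="soft_l1"); print(s.x.round(4)); print(s.fun.reshape(-1,2).round(1))
w=wcam("w1.npz")
print(proj(w,rackpt([-.038,-.092,.024],*s.x)),proj(w,rackpt([-.038,.092,.024],*s.x)),proj(w,rackpt([.008-.033,-.066,.0752],*s.x)))
# tilt check
from bench import read_state,cams
st=read_state(); cc=cams.camera("wrist"); np.savez("w4.npz",pos=st["ee_pos"],q=st["eef_rot"],**cc)
for n in ("w3.npz","w4.npz"):
    im=wcam(n)["img"]; 
    print([ (v,*im[v,310]) for v in range(230,290,2)] and " ".join("%d:%d"%(v,im[v,318].astype(int)[2]) for v in range(228,292,2)))
E
```

```text
time: 6.0
ee_pos: [0.4314, -0.1617, 0.148]
eef_rot: [0.025, 1.0, 0.0, 0.002]
ft_force: [0.4, 0.1, 0.2]
width: 0.015
grip_force: 40.0
[ 0.5916  0.0096 -2.3368]
[[-1.   0.2]
 [ 1.  -0.3]
 [ 0.1  1.4]
 [-1.1  0.4]
 [ 0.2 -0.6]
 [-0.5  1.2]
 [ 0.3 -0.8]
 [ 1.  -1.1]
 [-0.2 -0. ]]
[393.14631719 246.47043295] [552.02819241 244.50328723] [427.29341409 279.02305766]
228:68 230:66 232:68 234:65 236:26 238:28 240:33 242:31 244:17 246:18 248:15 250:18 252:9 254:19 256:15 258:20 260:14 262:19 264:18 266:19 268:16 270:11 272:18 274:14 276:22 278:44 280:43 282:43 284:43 286:26 288:29 290:36
228:213 230:214 232:213 234:90 236:25 238:30 240:25 242:30 244:12 246:14 248:18 250:12 252:16 254:13 256:14 258:15 260:15 262:15 264:9 266:14 268:18 270:16 272:15 274:16 276:19 278:41 280:37 282:37 284:35 286:25 288:27 290:33
```

```bash
python3 -m crank '-0.05 0 -0.12 0 -1; -0.14 0.12 -0.1 0 -1; -0.14 0.12 -0.1 0 -1; -0.14 0.12 -0.03 0 -1; -0.14 0.12 0 0 -1; -0.14 0.12 0 0 -1; -0.1 0.12 0 0 -1; -0.05 0.09 0 0 -1; 0 0 0 0 -1; 0 0 0 0 -1' 40
python3 - <<'E'
from h import *
from bench import read_state,cams
s=read_state(); c=cams.camera("wrist"); print(s["ee_pos"])
np.savez("w5.npz",pos=s["ee_pos"],q=s["eef_rot"],**c); w=wcam("w5.npz")
for i in (0,3): print(proj(w,rackpt(cell(i)+.066*ax,.5916,.0096,-2.34)))
crop(w,195,60,445,260,3.2,"pics/w5.png")
E
```

```text
time: 7.05
ee_pos: [0.6173, -0.0091, 0.2153]
eef_rot: [0.025, 1.0, -0.0, -0.001]
ft_force: [0.9, -0.7, -0.4]
width: 0.0148
grip_force: 40.0
[ 0.61732768 -0.00907044  0.21528758]
[258.60693616 122.11879772]
[421.1215109  120.74186399]
```

View pics/w5.png

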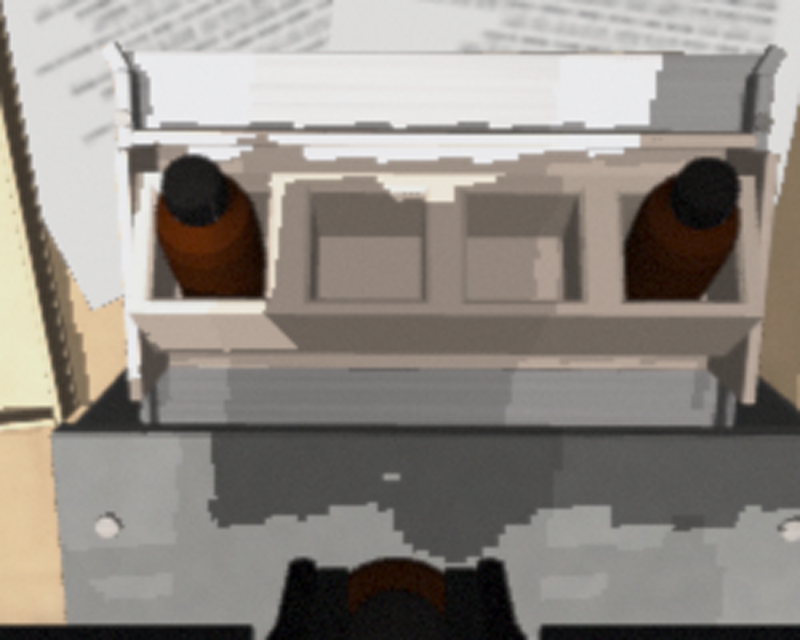

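The wrist view shows the rack straight on (crop coordinates). The caps are at (192,188) and (706,190). The empty mouths of cells 1 and 2 span columns 305–427 and 463–583, rows 190–302. The held bottle is at the bottom centre. Fitting the rack pose and the held tilt.

```bash
cat > fit.py <<'E'
from h import *
from scipy.optimize import least_squares
w=wcam("w5.npz"); f=lambda u,v:np.array([(u+.5)/3.2+194.5,(v+.5)/3.2+59.5])
m=lambda i,a,b: cell(i)+.034*ax+a*.016*ux+b*np.array([0,.016,0])
obs=[(cell(0)+.066*ax,(192,186)),(cell(3)+.066*ax,(706,188)),(m(1,1,-1),(306,302)),(m(1,1,1),(426,302)),(m(2,1,-1),(464,302)),(m(2,1,1),(583,302)),
(m(1,-1,-1),(312,191)),(m(1,-1,1),(428,191)),(m(2,-1,-1),(462,191)),(m(2,-1,1),(580,191)),(np.array([-.038,-.092,.024]),(120,131)),(np.array([-.038,.092,.024]),(768,133)),
(m(0,1,-1),(148,300)),(m(3,1,1),(744,303))]
P=[f(*o[1]) for o in obs]
r=lambda q:np.ravel([proj(w,rackpt(o[0],*q))-p for o,p in zip(obs,P)])
s=least_squares(r,[.59,.008,-3],loss="soft_l1"); print(s.x.round(4)); print(s.fun.reshape(-1,2).round(1).tolist())
# held bottle
for n in ("w3.npz","w4.npz"):
  d=dict(np.load(n)); M=np.linalg.inv(d["mount"])
  def row(p): q=d["K"]@(M@np.r_[p,1])[:3]; return q[1]/q[2]
  def rows(q):
    a,t=q; A=np.array([np.sin(t),0,-np.cos(t)]); U=np.array([np.cos(t),0,np.sin(t)])
    return row(A*(.066-a)+U*.0085)-243,row(A*(.066-a)-U*.0085)-277,row(A*(.050-a)+U*.014)-235
  z=least_squares(rows,[.058,.5]); print(z.x[0],np.degrees(z.x[1]),z.fun)
E
python3 fit.py
```

```text
[ 0.5911  0.0058 -3.0125]
[[-0.5, 3.0], [1.4, 3.0], [0.8, -1.2], [-0.7, -1.1], [0.9, -1.0], [-0.2, -0.9], [-0.3, 0.1], [-1.4, 0.2], [1.2, 0.2], [-0.5, 0.4], [2.9, 0.6], [-3.3, 0.7], [0.7, -0.7], [-1.1, -1.0]]
0.0841800050512764 33.53706013780647 [-0.70340489 -3.33355226  2.24522687]
0.08418241546564204 33.53760703672203 [-0.70338531 -3.33377274  2.24554668]
```

```bash
cat >> fit.py <<'E'
print("tcp row",row(np.zeros(3)))
for a in (.054,.057,.06,.063,.066):
  for t in (20,25,30,35): print(a,t,(np.array(rows((a,np.radians(t))))+[243,277,235]).round(1))
E
python3 fit.py | tail -21; python3 - <<'E'
import numpy as np
im=np.load("w4.npz")["img"].astype(int)
for v in range(226,292,2): print(v,im[v,300:336:3].sum(1).tolist(), )
E
```

```text
tcp row 253.71324627655827
0.054 20 [238.4 275.2 225.2]
0.054 25 [236.1 273.1 225.9]
0.054 30 [233.9 270.8 226.8]
0.054 35 [232.  268.4 227.9]
0.057 20 [237.9 274.  225. ]
0.057 25 [236.2 272.6 226.2]
0.057 30 [234.6 270.9 227.6]
0.057 35 [233.3 269.1 229.1]
0.06 20 [237.4 273.  224.8]
0.06 25 [236.3 272.1 226.5]
0.06 30 [235.3 271.  228.3]
0.06 35 [234.5 269.8 230.3]
0.063 20 [237.  271.9 224.6]
0.063 25 [236.4 271.6 226.8]
0.063 30 [236.  271.1 229. ]
0.063 35 [235.7 270.4 231.5]
0.066 20 [236.6 270.9 224.4]
0.066 25 [236.5 271.1 227. ]
0.066 30 [236.6 271.1 229.7]
0.066 35 [236.9 271.1 232.6]
226 [549, 547, 551, 556, 552, 555, 568, 560, 554, 558, 554, 557]
228 [553, 549, 551, 558, 553, 547, 553, 560, 556, 556, 556, 558]
230 [556, 554, 551, 549, 552, 556, 556, 554, 553, 550, 549, 559]
232 [542, 551, 553, 561, 551, 556, 553, 559, 557, 553, 554, 555]
234 [547, 548, 553, 546, 495, 270, 228, 267, 415, 536, 552, 553]
236 [523, 534, 501, 226, 50, 33, 34, 40, 45, 132, 439, 549]
238 [81, 164, 117, 37, 46, 56, 51, 47, 47, 46, 61, 283]
240 [17, 36, 39, 34, 53, 34, 32, 48, 49, 38, 35, 33]
242
[... 635 characters left out ...]
6 [17, 7, 34, 27, 48, 52, 37, 34, 47, 47, 44, 35]
268 [25, 28, 37, 33, 30, 36, 46, 36, 51, 45, 43, 38]
270 [51, 34, 29, 32, 41, 33, 50, 30, 49, 48, 35, 48]
272 [25, 20, 61, 30, 42, 47, 44, 55, 43, 52, 41, 54]
274 [15, 34, 49, 50, 34, 52, 48, 32, 29, 27, 70, 44]
276 [11, 48, 54, 46, 49, 38, 47, 48, 52, 51, 59, 41]
278 [31, 36, 45, 59, 51, 62, 71, 55, 58, 55, 51, 47]
280 [24, 36, 37, 57, 55, 70, 61, 63, 59, 58, 50, 95]
282 [27, 74, 38, 55, 47, 58, 56, 56, 46, 53, 184, 474]
284 [27, 132, 161, 34, 88, 62, 63, 56, 130, 358, 522, 499]
286 [57, 75, 103, 65, 104, 77, 73, 74, 159, 229, 231, 218]
288 [69, 71, 73, 79, 81, 76, 77, 70, 73, 76, 78, 67]
290 [100, 79, 86, 90, 94, 96, 98, 79, 87, 89, 97, 87]
```

```bash
cat >> fit.py <<'E'
print("fit with offset")
def rows4(q,a):
    o,t=q; A=np.array([np.sin(t),0,-np.cos(t)]); U=np.array([np.cos(t),0,np.sin(t)]); O=-U*o
    return row(O+A*(.066-a)+U*.0085)-243,row(O+A*(.066-a)-U*.0085)-277,row(O+A*(.050-a)+U*.014)-235,row(O+A*(.050-a)-U*.014)-286
for a in (.056,.058,.060,.062,.064): z=least_squares(rows4,[.003,.5],args=(a,)); print(a,z.x[0].round(4),np.degrees(z.x[1]).round(1),z.fun.round(1))
E
python3 fit.py | tail -5
```

```text
0.056 0.0031 27.9 [-1.4  1.4 -2.3  2.1]
0.058 0.0031 27.9 [-1.2  1.2 -2.   1.9]
0.06 0.003 28.0 [-1.   1.  -1.7  1.6]
0.062 0.003 28.0 [-0.8  0.8 -1.4  1.3]
0.064 0.003 28.0 [-0.6  0.6 -1.1  1.1]
```

```bash
cat > tgt.py <<'E'
from h import *
import sys
i=int(sys.argv[1]); q=(.5911,.0058,-3.01); off=np.array([float(sys.argv[2]),0,float(sys.argv[3])]) if len(sys.argv)>3 else np.array([.0308,0,-.0516])
for h in (.07,.04,.02,.004,.0): p=rackpt(cell(i)+h*ax-off,*q); print(h,p.round(4)); goto(p,-3.01)
E
python3 tgt.py 1 | grep -v pos
```

```text
0.07 [ 0.5322 -0.0131  0.1362]
units [ 0.423 -0.038  0.398] yaw units 0.001
0.04 [ 0.5472 -0.0139  0.1102]
units [ 0.348 -0.038  0.528] yaw units 0.001
0.02 [ 0.5572 -0.0144  0.0929]
units [ 0.298 -0.038  0.614] yaw units 0.001
0.004 [ 0.5652 -0.0149  0.0791]
units [ 0.258 -0.038  0.684] yaw units 0.001
0.0 [ 0.5672 -0.015   0.0756]
units [ 0.248 -0.038  0.701] yaw units 0.001
```

```bash
python3 -m crank '0.1 -0.01 0 0 -1; 0.12 -0.01 0.05 0 -1; 0.12 -0.018 0.1 0 -1; 0.083 0 0.12 0 -1; 0 0 0.128 0 -1; -0.025 0 0.043 0 -1; -0.025 0 0.043 0 -1; -0.025 0 0.044 0 -1; 0 0 0 0 -1'
python3 tgt.py 1 | tail -3
```

```text
time: 8.0
ee_pos: [0.5487, -0.013, 0.1099]
eef_rot: [0.025, 1.0, -0.001, -0.0]
ft_force: [0.2, -0.6, 0.1]
width: 0.0147
grip_force: 40.0
0.0 [ 0.5672 -0.015   0.0756]
pos [ 0.5487 -0.013   0.1099] yaw -2.85 z [-0.001 -0.001 -1.   ] w 0.0147 F [ 0.2 -0.6  0.1] t 8.0
units [-0.093 -0.005  0.172] yaw units 0.002
```

```bash
python3 -m crank '-0.006 -0.005 0.022 0 -1; -0.012 0 0.022 0 -1; -0.012 0 0.021 0 -1; 0 0 0 0 -1';  python3 -m crank '-0.012 0 0.022 0 -1; -0.012 0 0.022 0 -1; 0 0 0 0 -1'
```

```text
time: 8.4
ee_pos: [0.554, -0.0138, 0.097]
eef_rot: [0.025, 1.0, -0.0, -0.0]
ft_force: [-0.1, 0.2, -1.1]
width: 0.0148
grip_force: 40.0
time: 8.7
ee_pos: [0.5588, -0.0141, 0.0881]
eef_rot: [0.025, 1.0, -0.0, -0.0]
ft_force: [-0.2, 0.5, -0.5]
width: 0.0151
grip_force: 40.0
```

```bash
python3 -m crank '-0.012 0 0.02 0 -1; -0.012 0 0.02 0 -1; 0 0 0 0 -1';  python3 -m crank '-0.006 0 0.01 0 -1; 0 0 0 0 -1';  python3 -m crank '-0.006 0 0.01 0 -1; 0 0 0 0 -1'
```

```text
time: 9.0
ee_pos: [0.5636, -0.0143, 0.0801]
eef_rot: [0.025, 1.0, -0.0, -0.0]
ft_force: [0.2, 0.1, -0.5]
width: 0.0153
grip_force: 40.0
time: 9.2
ee_pos: [0.5648, -0.0144, 0.0786]
eef_rot: [0.025, 1.0, 0.0, -0.0]
ft_force: [-0.9, -0.0, -0.6]
width: 0.015
grip_force: 40.0
time: 9.4
ee_pos: [0.566, -0.0144, 0.0766]
eef_rot: [0.025, 1.0, 0.0, -0.0]
ft_force: [0.2, -0.6, -1.0]
width: 0.0147
grip_force: 40.0
```

```bash
python3 -m crank '-0.006 0 0.01 0 -1; 0 0 0 0 -1';  python3 -m crank '-0.006 0 0.01 0 -1; 0 0 0 0 -1'
```

```text
time: 9.6
ee_pos: [0.5661, -0.0145, 0.075]
eef_rot: [0.025, 1.0, 0.0, -0.001]
ft_force: [-7.9, 1.6, 11.2]
width: 0.0148
grip_force: 40.0
time: 9.8
ee_pos: [0.567, -0.0147, 0.0738]
eef_rot: [0.025, 1.0, 0.001, -0.002]
ft_force: [-14.8, 1.2, 22.2]
width: 0.0149
grip_force: 40.0
```

```bash
python3 -m crank '0.009 0 -0.015 0 -1; 0 0 0 0 -0.4; 0 0 0 0 -0.4; 0 0 0 0 -0.4; 0 0 -0.05 0 -0.4; 0 0 -0.1 0 -0.4; 0 0 -0.15 0 -0.4; 0 0 -0.2 0 0; 0 0 0 0 0'
python3 - <<'E'
from h import *
A=(.4855,-.164);w=wcam("w2.npz"); B=at(w,(286.3,273.3),.069); print(B); goto((B[0]-.0,B[1],.18),-3.01); goto((B[0],B[1],.0625),-3.01); goto((.61,-.009,.2),-3)
E
```

```text
time: 10.7
ee_pos: [0.5692, -0.0151, 0.1811]
eef_rot: [0.025, 1.0, 0.001, 0.004]
ft_force: [0.2, 0.4, 1.0]
width: 0.0357
grip_force: 0.0
[ 0.53886858 -0.1870641   0.069     ]
pos [ 0.5692 -0.0151  0.1811] yaw -2.86 z [ 0.007  0.001 -1.   ] w 0.0357 F [0.2 0.4 1. ] t 10.7
units [ 0.109 -0.866  0.003] yaw units 0.002
pos [ 0.5692 -0.0151  0.1811] yaw -2.86 z [ 0.007  0.001 -1.   ] w 0.0357 F [0.2 0.4 1. ] t 10.7
units [ 0.113 -0.867  0.591] yaw units 0.002
pos [ 0.5692 -0.0151  0.1811] yaw -2.86 z [ 0.007  0.001 -1.   ] w 0.0357 F [0.2 0.4 1. ] t 10.7
units [-0.203  0.041 -0.093] yaw units 0.002
```

```bash
python3 -m crank '0.02 -0.17 0 0 -0.1; 0.02 -0.17 0 0 -0.1; 0.02 -0.17 0 0 -0.1; 0.02 -0.17 0 0 -0.1; 0.018 -0.186 0.1 0 -0.1; 0 0 0.1 0 -0.2; 0 0 0.1 0 -0.2; 0 0 0 0 -0.2'
python3 - <<'E'
from h import *
c=load("scene")
for z in (.04,.06,.08,.1): print(z,at(c,(425,247),z).round(3))
goto((.541,-.187,.0625),-3.01)
E
```

```text
time: 11.5
ee_pos: [0.537, -0.1862, 0.1136]
eef_rot: [0.025, 1.0, 0.0, -0.002]
ft_force: [-0.4, -0.4, 0.5]
width: 0.0347
grip_force: 0.0
0.04 [ 0.642 -0.233  0.04 ]
0.06 [ 0.63  -0.242  0.06 ]
0.08 [ 0.618 -0.252  0.08 ]
0.1 [ 0.606 -0.261  0.1  ]
pos [ 0.537  -0.1862  0.1136] yaw -2.86 z [-0.004  0.001 -1.   ] w 0.0347 F [-0.4 -0.4  0.5] t 11.5
units [-0.021 -0.003  0.256] yaw units 0.002
```

```bash
python3 -m crank '-0.02 -0.004 0.08 0 -0.2; 0 0 0.08 0 -0.2; 0 0 0.06 0 -0.2; 0 0 0.036 0 -0.2; 0 0 0 0 -0.2' 10; python3 -m crank '0 0 0 0 -1; 0 0 0 0 -1; 0 0 0 0 -1' 10
```

```text
time: 12.0
ee_pos: [0.5418, -0.1873, 0.0634]
eef_rot: [0.025, 1.0, 0.0, -0.001]
ft_force: [-1.2, -0.5, 0.6]
width: 0.0349
grip_force: 0.0
time: 12.3
ee_pos: [0.5428, -0.1876, 0.065]
eef_rot: [0.025, 1.0, 0.0, 0.0]
ft_force: [-0.1, 0.8, -0.0]
width: 0.0184
grip_force: 0.0
```

```bash
python3 -m crank '0 0 0.012 0 -0.5; 0 0 0 0 -1; 0 0 0 0 -1; 0 0 0 0 -1' 10; python3 -m crank '0 0 0 0 -1; 0 0 0 0 -1' 10
```

```text
time: 12.7
ee_pos: [0.5424, -0.1875, 0.0621]
eef_rot: [0.025, 1.0, 0.0, -0.0]
ft_force: [-0.0, -0.9, -1.1]
width: 0.0162
grip_force: 10.0
time: 12.9
ee_pos: [0.5425, -0.1875, 0.0621]
eef_rot: [0.025, 1.0, 0.0, -0.0]
ft_force: [0.1, 0.7, -0.9]
width: 0.0162
grip_force: 10.0
```

```bash
python3 -m crank '0 0 -0.025 0 -1; 0.12 0 0 0 -1; 0.12 0 0 0 -1; 0.12 0 0 0 -1; 0.05 0 0 0 -1; 0.04 0 0 0 -1; 0.04 0 0 0 -1; 0.035 0 0 0 -1; 0.028 0 0 0 -1; 0 0 0 0 -1' 10;  python3 -m crank '0 0 0 0 -1; 0 0 0 0 -1; 0 0 0 0 -1;  0 0 -0.1 0 -1; 0 0 -0.1 0 -1; 0 0 -0.1 0 -1; 0 0 -0.1 0 -1; 0 0 0 0 -1; 0 0 0 0 -1' 40
cat > held.py <<'E'
from h import *
from bench import read_state,cams
st=read_state(); cc=cams.camera("wrist"); np.savez("w6.npz",pos=st["ee_pos"],q=st["eef_rot"],**cc)
for n in ("w4.npz","w6.npz"):
    im=np.load(n)["img"].astype(int); print(n)
    for u in (306,312,318,324,330): print(u," ".join("%d:%d,%d"%(v,im[v,u].sum(),im[v,u,2]-im[v,u,0]) for v in (*range(220,250,2),*range(268,290,2))))
E
python3 held.py
```

```text
time: 13.9
ee_pos: [0.4316, -0.1821, 0.0672]
eef_rot: [0.025, 1.0, 0.0, 0.0]
ft_force: [1.3, 0.2, -0.6]
width: 0.0159
grip_force: 10.0
time: 14.8
ee_pos: [0.432, -0.1818, 0.1468]
eef_rot: [0.024, 1.0, 0.0, 0.0]
ft_force: [-0.3, 0.0, -0.7]
width: 0.0148
grip_force: 40.0
w4.npz
306 220:556,59 222:555,58 224:552,58 226:551,59 228:551,59 230:551,59 232:553,59 234:553,59 236:501,54 238:117,22 240:39,22 242:40,21 244:60,24 246:38,26 248:37,16 268:37,1 270:29,8 272:61,26 274:49,34 276:54,32 278:45,33 280:37,29 282:38,24 284:161,11 286:103,4 288:73,-1
312 220:554,60 222:555,60 224:552,58 226:552,58 228:553,59 230:552,60 232:551,58 234:495,54 236:50,16 238:46,25 240:53,22 242:32,26 244:61,16 246:31,5 248:40,-2 268:30,2 270:41,1 272:42,-2 274:34,3 276:49,20 278:51,36 280:55,34 282:47,33 284:88,26 286:104,10 288:81,0
318 220:549,60 222:559,60 224:555,60 226:568,61 228:553,59 230:556,59 232:553,59 234:228,30 236:34,23 238:51,23 240:32,25 242:48,26 244:18,8 246:44,1 248:48,3 268:46,5 270:50,0 272:44,1 274:48,0 276:47,4 278:71,33 280:61,31 282:56,34 284:63,26 286:73,1 288:77,2
324 220:558,60 222:5
[... 1176 characters left out ...]
,1 240:21,4 242:41,-1 244:43,8 246:39,3 248:38,2 268:42,2 270:50,25 272:54,35 274:63,36 276:48,35 278:52,30 280:193,27 282:544,59 284:544,58 286:230,25 288:83,0
324 220:562,59 222:561,59 224:560,59 226:552,58 228:535,59 230:109,21 232:47,23 234:45,27 236:32,26 238:39,5 240:54,4 242:46,2 244:41,0 246:44,0 248:33,3 268:26,-1 270:60,32 272:52,38 274:56,36 276:48,38 278:42,31 280:337,44 282:541,59 284:553,59 286:240,25 288:84,0
330 220:563,60 222:561,60 224:556,57 226:559,60 228:556,57 230:549,58 232:206,27 234:44,24 236:43,28 238:47,28 240:50,20 242:40,7 244:30,3 246:44,1 248:32,-1 268:58,36 270:52,38 272:59,36 274:44,33 276:55,32 278:379,46 280:552,58 282:548,59 284:554,59 286:234,23 288:73,-1
```

```bash
cat >> fit.py <<'E'
print("B")
def rB(q,a): return np.array(rows4(q,a))+[243-237,277-269.5,235-229,286-280.5]
for a in (.058,.060,.062):
  z=least_squares(rB,[.0,.5],args=(a,)); o,t=z.x; A=np.array([-np.sin(t),np.cos(t)]);U=np.array([np.cos(t),np.sin(t)])
  print(a,o.round(4),np.degrees(t).round(1),z.fun.round(1),"off",(-a*A+o*U).round(4))
E
python3 fit.py | tail -3
```

```text
0.058 -0.0 29.1 [-1.9  1.7 -1.5  1.6] off [ 0.0282 -0.0507]
0.06 -0.0001 29.1 [-1.7  1.5 -1.2  1.3] off [ 0.0291 -0.0525]
0.062 -0.0002 29.1 [-1.5  1.3 -0.9  1. ] off [ 0.03   -0.0542]
```

```bash
python3 tgt.py 2 .0288 -.0518 | grep -v pos
```

```text
0.07 [0.5365 0.0307 0.1364]
units [-0.472  1.087  0.05 ] yaw units 0.002
0.04 [0.5515 0.0299 0.1104]
units [-0.547  1.087  0.179] yaw units 0.002
0.02 [0.5615 0.0294 0.0931]
units [-0.597  1.087  0.266] yaw units 0.002
0.004 [0.5695 0.029  0.0793]
units [-0.637  1.086  0.335] yaw units 0.002
0.0 [0.5715 0.0289 0.0758]
units [-0.647  1.086  0.353] yaw units 0.002
```

```bash
python3 -m crank '0 0 -0.1 0 -1; -0.04 0.1 -0.1 0 -1; -0.1 0.18 0 0 -1; -0.1 0.18 0 0 -1; -0.1 0.18 0 0 -1; -0.08 0.18 0 0 -1; -0.05 0.17 0 0 -1; 0 0.097 0.05 0 -1; 0 0 0.1 0 -1; 0 0 0.1 0 -1' >/dev/null; python3 -m crank '-0.02 0 0.03 0 -1; -0.025 0 0.043 0 -1; -0.03 0 0.05 0 -1; 0 0 0 0 -1; 0 0 0 0 -1' | head -3;  python3 tgt.py 2 .0288 -.0518 | grep -v pos|tail -6
```

```text
time: 16.35
ee_pos: [0.5518, 0.0293, 0.1126]
eef_rot: [0.025, 1.0, -0.0, -0.0]
0.02 [0.5615 0.0294 0.0931]
units [-0.049  0.003  0.097] yaw units 0.002
0.004 [0.5695 0.029  0.0793]
units [-0.089  0.003  0.167] yaw units 0.002
0.0 [0.5715 0.0289 0.0758]
units [-0.099  0.003  0.184] yaw units 0.002
```

```bash
python3 -m crank '-0.01 0.003 0.024 0 -1; -0.012 0 0.022 0 -1; -0.012 0 0.022 0 -1; 0 0 0 0 -1'; python3 -m crank '-0.012 0 0.022 0 -1; -0.012 0 0.022 0 -1; 0 0 0 0 -1'|tail -4
```

```text
time: 16.75
ee_pos: [0.5587, 0.03, 0.0987]
eef_rot: [0.025, 1.0, 0.0, 0.0]
ft_force: [0.5, -0.1, -0.2]
width: 0.0146
grip_force: 40.0
eef_rot: [0.025, 1.0, -0.0, -0.0]
ft_force: [1.2, 0.0, -1.5]
width: 0.015
grip_force: 40.0
```

```bash
python3 -m crank '-0.012 0 0.02 0 -1; -0.012 0 0.02 0 -1; 0 0 0 0 -1'|head -4;  python3 -m crank '-0.006 0 0.01 0 -1; 0 0 0 0 -1'|head -4;  python3 -m crank '-0.006 0 0.01 0 -1; 0 0 0 0 -1'|head -4
```

```text
time: 17.35
ee_pos: [0.568, 0.0295, 0.0815]
eef_rot: [0.025, 1.0, -0.0, -0.0]
ft_force: [0.7, -0.7, -0.5]
time: 17.55
ee_pos: [0.5692, 0.0294, 0.0799]
eef_rot: [0.025, 1.0, -0.0, -0.0]
ft_force: [0.8, -0.4, -2.1]
time: 17.75
ee_pos: [0.5704, 0.0294, 0.078]
eef_rot: [0.025, 1.0, 0.0, -0.0]
ft_force: [1.1, -0.1, -0.6]
```

```bash
python3 -m crank '-0.006 0 0.01 0 -1; 0 0 0 0 -1'|sed -n 2,4p;  python3 -m crank '-0.006 0 0.01 0 -1; 0 0 0 0 -1'|sed -n 2,4p
```

```text
ee_pos: [0.5716, 0.0293, 0.0759]
eef_rot: [0.025, 1.0, 0.0, -0.0]
ft_force: [1.3, 0.1, -1.1]
ee_pos: [0.5724, 0.0292, 0.074]
eef_rot: [0.025, 1.0, 0.0, -0.001]
ft_force: [-2.6, 0.0, 3.2]
```

Floor contact. I'll release, rise, and move over the rack to look.

```bash
python3 -m crank '0 0 0 0 -0.4; 0 0 0 0 -0.4; 0 0 0 0 -0.4; 0 0 -0.05 0 -0.4; 0 0 -0.1 0 -0.4; 0 0 -0.2 0 -0.4; -0.1 -0.09 -0.2 0 -0.4; -0.125 -0.1 -0.15 0 -0.4; 0 0 0 0 -1; 0 0 0 0 -1'
python3 - <<'E'
from h import *
from bench import read_state,cams
s=read_state(); c=cams.camera("wrist"); print(s["ee_pos"])
np.savez("w7.npz",pos=s["ee_pos"],q=s["eef_rot"],**c); w=wcam("w7.npz")
for i in range(4): print(((proj(w,rackpt(cell(i)+.066*ax,.5911,.0058,-3.01))-[195,60])*3.2).round(0))
crop(w,195,60,445,260,3.2,"pics/w7.png")
E
```

```text
time: 19.15
ee_pos: [0.6162, -0.0116, 0.2149]
eef_rot: [0.025, 1.0, -0.0, 0.001]
ft_force: [-1.1, -0.5, -0.8]
width: 0.0168
grip_force: 0.0
[ 0.61618213 -0.01161034  0.21486543]
[199. 198.]
[372. 198.]
[546. 198.]
[719. 199.]
```

View pics/w7.png

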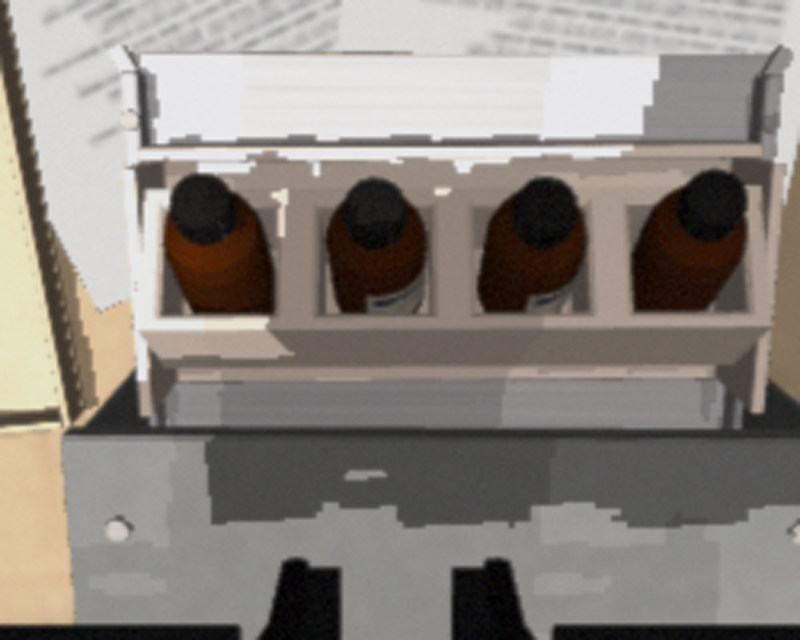

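All four bottles sit alike: caps at crop (203,208), (375,212), (544,212) and (713,204), the same size, with rims clear.

For the push, the gripper's body would meet the hood's front if I pushed on the 24 mm lip. So I'll set the jaws 73 mm apart with the fingers in the gaps between the bottles, and push on the front edge of the higher cell block. The body bottom then stays above the 107.5 mm hood.

```bash
python3 -c "
from h import *
goto((.525,.009,.12),-3.01); goto((.525,.009,.0395),-3.01)"
```

```text
pos [ 0.6154 -0.0107  0.2138] yaw -2.83 z [-0.001  0.    -1.   ] w 0.0133 F [-0.2  0.3 -0.2] t 19.2
units [0.456 0.076 0.469] yaw units 0.002
pos [ 0.6154 -0.0107  0.2138] yaw -2.83 z [-0.001  0.    -1.   ] w 0.0133 F [-0.2  0.3 -0.2] t 19.2
units [0.456 0.076 0.872] yaw units 0.002
```

```bash
python3 -m crank '0.15 0.026 0 0 0.68; 0.15 0.025 0.1 0 0.68; 0.156 0.025 0.15 0 0.68; 0 0 0.2 0 0.68; 0 0 0.2 0 0.68; 0 0 0.15 0 0.68; 0 0 0.07 0 0.68; 0 0 0 0 0.68; 0 0 0 0 0.68'
python3 -c "
from h import *
goto((.5525,.0075,.0395),-3.01);goto((.5525,.0075,.0395),-3.01)"
```

```text
time: 20.1
ee_pos: [0.5258, 0.0089, 0.0409]
eef_rot: [0.025, 1.0, 0.0, 0.0]
ft_force: [1.3, -0.4, 0.5]
width: 0.0714
grip_force: 0.0
pos [0.5258 0.0089 0.0409] yaw -2.81 z [ 0.  0. -1.] w 0.0714 F [ 1.3 -0.4  0.5] t 20.1
units [-0.134 -0.     0.007] yaw units 0.002
pos [0.5258 0.0089 0.0409] yaw -2.81 z [ 0.  0. -1.] w 0.0714 F [ 1.3 -0.4  0.5] t 20.1
units [-0.134 -0.     0.007] yaw units 0.002
```

```bash
python3 -m crank '-0.05 0 0.006 0.002 0.68; -0.05 0 0 0 0.68; -0.03 0 0 0 0.68; 0 0 0 0 0.68'|sed -n 2,5p; python3 -m crank '-0.02 0 0 0 0.68; -0.02 0 0 0 0.68; 0 0 0 0 0.68'|sed -n 2,5p; python3 -m crank '-0.02 0 0 0 0.68; -0.02 0 0 0 0.68; 0 0 0 0 0.68'|sed -n 2,5p
```

```text
ee_pos: [0.5528, 0.0072, 0.0393]
eef_rot: [0.026, 1.0, -0.0, 0.001]
ft_force: [0.8, -0.6, -0.2]
width: 0.0735
ee_pos: [0.559, 0.007, 0.0387]
eef_rot: [0.026, 1.0, 0.0, -0.001]
ft_force: [-3.8, 0.7, 1.3]
width: 0.0731
ee_pos: [0.5672, 0.0065, 0.0387]
eef_rot: [0.026, 1.0, 0.0, -0.0]
ft_force: [-3.2, 1.1, 0.6]
width: 0.073
```

```bash
python3 -m crank '-0.04 0 0 0 0.68; -0.04 0 0 0 0.68; -0.03 0 0 0 0.68; 0 0 0 0 0.68'|sed -n 2,5p; python3 -m crank '-0.03 0 0 0 0.68; -0.03 0 0 0 0.68;  0 0 0 0 0.68'|sed -n 2,5p
```

```text
ee_pos: [0.59, 0.0053, 0.0389]
eef_rot: [0.026, 1.0, -0.0, 0.0]
ft_force: [-1.1, 0.1, 0.3]
width: 0.073
ee_pos: [0.6019, 0.0047, 0.0389]
eef_rot: [0.026, 1.0, -0.0, 0.0]
ft_force: [-1.2, 0.8, -1.0]
width: 0.0727
```

```bash
cat > pp.py <<'E'
import sys; from h import *
from bench import read_state,cams
s=read_state(); c=cams.camera("wrist"); np.savez(sys.argv[1],pos=s["ee_pos"],q=s["eef_rot"],**c); print(s["ee_pos"],s["ft_force"])
E
python3 pp.py p1.npz; python3 -m crank '-0.02 0 0 0 0.68; -0.02 0 0 0 0.68;  0 0 0 0 0.68'|sed -n 2,5p; python3 pp.py p2.npz
python3 - <<'E'
import numpy as np,cv2
a=np.load("p1.npz")["img"];b=np.load("p2.npz")["img"]
for v in range(40,261,20):
  print(v,end=": ")
  for u in range(200,440,40):
    t=a[v-15:v+15,u-20:u+20]
    if t.std()<6: print("-",end=" ");continue
    r=cv2.matchTemplate(b[max(v-40,0):v+40,u-35:u+35],t,cv2.TM_CCOEFF_NORMED); _,m,_,l=cv2.minMaxLoc(r); print((l[0]-15,l[1]-(v-15-max(v-40,0)),round(m,2)),end=" ")
  print()
E
```

```text
[0.60192262 0.00472358 0.03888286] [-1.18181438  0.75591408 -0.960278  ]
ee_pos: [0.6062, 0.0047, 0.0385]
eef_rot: [0.027, 1.0, 0.001, -0.004]
ft_force: [-24.5, 3.5, 15.3]
width: 0.0733
[0.60618215 0.00466209 0.03853649] [-24.48479789   3.49542601  15.33862102]
40: (-1, -8, 0.99) (-1, -8, 0.98) - (0, -8, 0.99) (0, -8, 0.98) (0, -8, 0.97) 
60: (-1, -8, 0.99) (-1, -8, 0.99) - (0, -8, 0.99) (0, -8, 0.98) (0, -8, 0.98) 
80: (-1, -8, 0.97) (-1, -8, 0.98) - (0, -8, 0.99) (0, -8, 0.99) (0, -8, 0.99) 
100: (-2, -7, 0.93) (-1, -7, 0.94) (15, -7, 0.86) (0, -8, 0.98) (-1, -8, 0.99) (4, -8, 0.98) 
120: - - - - - (4, -8, 0.99) 
140: (-5, 4, 0.96) (11, 3, 0.96) (4, 3, 0.95) (0, 3, 0.98) (-2, 3, 0.93) (0, 0, 0.95) 
160: (0, 3, 0.94) (11, 3, 0.97) (1, 3, 0.96) (0, 3, 0.96) (6, 3, 0.78) - 
180: (-1, -6, 1.0) (3, -7, 0.97) - - - - 
200: (-1, -6, 1.0) (0, -6, 0.96) - - - (4, -7, 0.94) 
220: (-1, 1, 0.97) (0, 1, 0.97) (8, 1, 0.99) (15, 1, 0.99) (7, 1, 0.98) (0, 1, 0.97) 
240: (0, 1, 0.97) (0, 1, 0.99) (-7, 1, 1.0) (8, 1, 1.0) (11, 1, 1.0) (0, 1, 0.99) 
260: (-1, 1, 0.99) (0, 1, 1.0) (-5, 1, 0.99) (4, 1, 0.99) (-11, 1, 0.99) (0, 0, 1.0)
```

The extra force at 0.606, with an upward part, fits the gripper body meeting the raised screw heads on the hood top (seen at crop (117,530) and (795,530)). I'll back off, raise slightly and go on.

```bash
python3 -m crank '0.03 0 0 0 0.68; 0.02 0 0 0 0.68; 0 0 -0.014 0 0.68; 0 0 0 0 0.68'|sed -n 2,4p; python3 -m crank '-0.02 0 0 0 0.68; -0.01 0 0 0 0.68; 0 0 0 0 0.68'|sed -n 2,4p;  python3 -m crank '-0.01 0 0 0 0.68; -0.01 0 0 0 0.68; 0 0 0 0 0.68'|sed -n 2,4p
```

```text
ee_pos: [0.6002, 0.005, 0.0424]
eef_rot: [0.026, 1.0, 0.0, 0.001]
ft_force: [0.1, -0.5, -0.4]
ee_pos: [0.6058, 0.0045, 0.0416]
eef_rot: [0.026, 1.0, -0.0, 0.0]
ft_force: [0.5, -0.4, -0.5]
ee_pos: [0.6069, 0.0044, 0.0414]
eef_rot: [0.027, 1.0, 0.0, -0.003]
ft_force: [-16.7, 2.7, 11.8]
```

```bash
python3 -m crank '0.05 0 0 0 0.68; 0.15 0 0 0 0.68; 0 0 -0.2 0 0.68; 0 0 -0.2 0 0.68; 0 0 -0.2 0 0.68; -0.1 -0.03 -0.2 0 -0.4; -0.1 -0.03 -0.06 0 -0.4; -0.05 -0.02 0 0 -0.4; 0 0 0 0 -0.4'|sed -n 1,4p; python3 pp.py w8.npz; python3 - <<'E'
from h import *
for n in ("w7.npz","w8.npz"):
    w=wcam(n); im=w["img"].astype(int); 
    print(n,"bay pts: hood front rows",[proj(w,rackpt([x,0,z-.006],.6165,.006,-3.01)).round(1).tolist() for x,z in ((.006,.1075),(-.004,.03),(.002,.03),(-.086,.006))])
    for u in (290,310,330,350): 
        col=im[60:262,u].sum(1); print(u,[(60+i,int(col[i-1]),int(col[i+1])) for i in range(1,len(col)-1) if abs(col[i+1]-col[i-1])>90])
w=wcam("w8.npz")
E
```

```text
time: 24.1
ee_pos: [0.6186, -0.013, 0.2124]
eef_rot: [0.027, 1.0, -0.001, -0.001]
ft_force: [-0.8, -0.5, -0.9]
[ 0.61864054 -0.01296572  0.21244309] [-0.82913575 -0.49717625 -0.9038043 ]
w7.npz bay pts: hood front rows [[340.8, 198.0], [336.4, 164.2], [336.3, 170.2], [336.6, 77.1]]
290 [(64, 610, 500), (66, 500, 594), (75, 619, 479), (77, 479, 677), (101, 689, 433), (102, 675, 350), (103, 433, 296), (105, 296, 643), (106, 327, 689), (109, 694, 458), (110, 673, 421), (163, 388, 284), (174, 292, 404), (192, 356, 252), (193, 345, 146), (194, 252, 133), (221, 229, 403), (222, 253, 426), (234, 424, 171), (235, 338, 78), (236, 171, 61)]
310 [(75, 647, 427), (77, 427, 678), (102, 692, 424), (103, 671, 298), (104, 424, 324), (105, 298, 654), (106, 324, 692), (109, 691, 472), (110, 671, 428), (114, 418, 276), (115, 411, 155), (116, 276, 72), (151, 52, 152), (152, 60, 227), (158, 240, 378), (159, 288, 395), (174, 295, 404), (175, 324, 420), (192, 353, 246), (193, 345, 151), (194, 246, 134), (206, 217, 404), (207, 253, 406), (208, 404, 281), (209, 406, 233), (218, 216, 404), (219, 253, 422)]
33
[... 919 characters left out ...]
91, 365, 163), (192, 306, 122), (222, 212, 374), (223, 237, 395)]
310 [(73, 605, 476), (75, 476, 650), (110, 662, 402), (111, 628, 335), (153, 321, 218), (157, 220, 384), (158, 284, 392), (173, 374, 218), (174, 357, 88), (175, 218, 44), (225, 214, 379), (226, 242, 403)]
330 [(73, 607, 495), (75, 495, 648), (111, 656, 405), (112, 622, 349), (153, 322, 218), (157, 226, 382), (158, 276, 391), (191, 236, 135), (192, 215, 124), (224, 215, 378), (225, 242, 401)]
350 [(73, 578, 479), (75, 479, 634), (109, 660, 431), (110, 639, 349), (111, 431, 337), (153, 325, 212), (157, 225, 378), (158, 277, 392), (176, 377, 283), (177, 370, 257), (179, 257, 124), (180, 195, 63), (218, 215, 368), (219, 234, 399)]
```

Template measurement: the rack moved ~52 mm and now sits at about bay x = 27 mm, some 12 mm short. The body is held up by the hood's screw heads at bay x ≈ 30 mm, and bare fingers can't reach the lip without the body meeting the hood. The left-over spare, gripped by its body, will serve as a pusher on the lip, and goes back in the tray afterwards.

```bash
python3 - <<'E'
from h import *
goto((.596,-.172,.13),-3.01); goto((.596,-.172,.043),-3.01)
from bench import read_state,cams
c=cams.camera("scene"); np.savez("scene8.npz",**c); a=load("scene")["img"].astype(int);b=c["img"].astype(int)
print(abs(a-b)[225:262,378:404].mean(), read_state()["joint_positions"])
E
```

```text
pos [ 0.6177 -0.0126  0.212 ] yaw -3.07 z [-0.002 -0.001 -1.   ] w 0.0451 F [ 0.7 -0.1 -0.5] t 24.15
units [ 0.065 -0.801  0.411] yaw units -0.001
pos [ 0.6177 -0.0126  0.212 ] yaw -3.07 z [-0.002 -0.001 -1.   ] w 0.0451 F [ 0.7 -0.1 -0.5] t 24.15
units [ 0.064 -0.801  0.846] yaw units -0.001
22.374220374220375 [-0.67539031  0.40405759  0.81988317  1.53146668 -0.29900579  1.33953108
  1.69155095]
```

```bash
python3 -m crank '0.013 -0.16 0 0 0.2; 0.013 -0.16 0 0 0.2; 0.013 -0.16 0 0 0.2; 0.013 -0.16 0 0 0.2; 0.012 -0.161 0 0 0.2; 0 0 0.2 0 0.2; 0 0 0.1 0 0.2; 0 0 0 0 0.2'|sed -n 1,6p
python3 pp.py w9.npz; python3 - <<'E'
from h import *
w=wcam("w9.npz"); im=w["img"].astype(int)
for p in [(.596,-.172,.069),(.59,-.167,.069)]: print(proj(w,p))
print("cols");
for v in range(180,262,8): print(v,"".join("#" if x<75 else ("a" if x<150 else ".") for x in im[v,250:390:2].sum(1)))
E
```

```text
time: 25.0
ee_pos: [0.5947, -0.1702, 0.1499]
eef_rot: [0.026, 1.0, 0.001, -0.003]
ft_force: [-0.2, 0.9, -0.1]
width: 0.052
grip_force: 0.0
[ 0.59469622 -0.17018104  0.14993416] [-0.24980092  0.87590805 -0.09232758]
[315.9318714  204.80790039]
[322.50757382 196.44977579]
cols
180 ...........................##############a............................
188 ..........................a################...........................
196 ..........................a################...........................
204 ............................#############a............................
212 .................................a#a..................................
220 ......................................................................
228 ......................................................................
236 ##a................................................................###
244 ########......................................................########
252 ########.....................................................a########
260 ########.....................................................#########
```

```bash
python3 -m crank '0.006 0.005 0.1 0 0.2; 0 0 0.12 0 0.2; 0 0 0.12 0 0.2; 0 0 0.12 0 0.2; 0 0 0.075 0 0.2; 0 0 0 0 0.2; 0 0 0 0 0.2'|sed -n 2,5p; python3 -m crank '0 0 0 0 -1; 0 0 0 0 -1; 0 0 0 0 -1; 0 0 0 0 -1' 40
```

```text
ee_pos: [0.5968, -0.1705, 0.0479]
eef_rot: [0.026, 1.0, -0.0, 0.001]
ft_force: [-0.3, -0.5, 0.4]
width: 0.0524
time: 26.15
ee_pos: [0.5964, -0.1703, 0.0471]
eef_rot: [0.026, 1.0, 0.0, 0.0]
ft_force: [0.2, -0.3, 0.2]
width: 0.0281
grip_force: 0.1
```

```bash
python3 -m crank '0 0 0 0 0; 0 0 0 0 0; 0.014 0.003 0.02 0 0; 0 0 0 0 0; 0 0 0 0 -1; 0 0 0 0 -1; 0 0 0 0 -1; 0 0 0 0 -1' 40;  python3 -m crank '0 0 0 0 -1;0 0 0 0 -1' 40|sed -n 2,6p; python3 -c "
from h import *
goto((.565,.008,.2),-3.01);goto((.5,.011,.05),-3.01)"
```

```text
time: 26.95
ee_pos: [0.5935, -0.1696, 0.0428]
eef_rot: [0.026, 1.0, 0.0, 0.0]
ft_force: [0.1, -0.4, 0.2]
width: 0.0265
grip_force: 40.0
ee_pos: [0.5935, -0.1696, 0.0427]
eef_rot: [0.026, 1.0, 0.0, 0.0]
ft_force: [0.5, -0.0, 0.3]
width: 0.0266
grip_force: 40.0
pos [ 0.5935 -0.1696  0.0427] yaw -3.0 z [ 0.  0. -1.] w 0.0266 F [ 0.5 -0.   0.3] t 27.15
units [ 0.189  0.88  -0.786] yaw units 0.0
pos [ 0.5935 -0.1696  0.0427] yaw -3.0 z [ 0.  0. -1.] w 0.0266 F [ 0.5 -0.   0.3] t 27.15
units [ 0.514  0.878 -0.036] yaw units 0.0
```

```bash
python3 -m crank '0 0 -0.1 0 -1; 0 0 -0.2 0 -1; 0.06 0 -0.2 0 -1; 0.06 0.18 0 0 -1; 0.06 0.18 0 0 -1; 0.06 0.18 0 0 -1; 0.024 0.18 0 0 -1; 0 0.157 0.1 0 -1; 0 0 0.15 0 -1; 0 0 0.15 0 -1' >/dev/null; python3 -m crank '0 0 0.064 0 -1; 0 0 0 0 -1; 0 0 0 0 -1'|sed -n 2,6p
```

```text
ee_pos: [0.5505, 0.0078, 0.0509]
eef_rot: [0.027, 1.0, -0.0, 0.0]
ft_force: [0.3, -0.2, -0.1]
width: 0.0267
grip_force: 40.0
```

```bash
python3 -m crank '-0.06 0 0 0 -1; -0.06 0 0 0 -1; -0.05 0 0 0 -1; 0 0 0 0 -1'|sed -n 2,4p; python3 -m crank '-0.02 0 0 0 -1; -0.02 0 0 0 -1; 0 0 0 0 -1'|sed -n 2,4p; python3 -m crank '-0.015 0 0 0 -1; 0 0 0 0 -1'|sed -n 2,4p
```

```text
ee_pos: [0.5856, 0.0063, 0.0511]
eef_rot: [0.026, 1.0, 0.0, 0.001]
ft_force: [0.2, 0.1, -0.0]
ee_pos: [0.5918, 0.0061, 0.0499]
eef_rot: [0.026, 1.0, 0.0, -0.0]
ft_force: [-0.9, 0.4, -0.2]
ee_pos: [0.5942, 0.006, 0.0496]
eef_rot: [0.026, 1.0, 0.0, -0.001]
ft_force: [-3.6, -0.2, 0.7]
```

```bash
python3 -m crank '-0.015 0 0 0 -1; 0 0 0 0 -1'|sed -n 2,4p; python3 -m crank '-0.015 0 0 0 -1; 0 0 0 0 -1'|sed -n 2,4p;python3 -m crank '-0.01 0 0 0 -1; 0 0 0 0 -1'|sed -n 2,4p
```

```text
ee_pos: [0.5974, 0.0059, 0.0497]
eef_rot: [0.026, 1.0, 0.0, -0.001]
ft_force: [-3.8, 0.6, 1.2]
ee_pos: [0.6007, 0.0057, 0.0497]
eef_rot: [0.026, 1.0, 0.0, -0.0]
ft_force: [-3.5, 0.1, -0.8]
ee_pos: [0.6027, 0.0056, 0.0498]
eef_rot: [0.026, 1.0, 0.0, -0.0]
ft_force: [-3.1, 0.9, -0.8]
```

```bash
python3 -m crank '-0.01 0 0 0 -1; 0 0 0 0 -1'|sed -n 2,4p; python3 -m crank '-0.01 0 0 0 -1; 0 0 0 0 -1'|sed -n 2,4p;python3 -m crank '-0.01 0 0 0 -1; 0 0 0 0 -1'|sed -n 2,4p
```

```text
ee_pos: [0.6041, 0.0054, 0.0497]
eef_rot: [0.026, 1.0, 0.0, -0.001]
ft_force: [-7.1, 0.1, 3.0]
ee_pos: [0.6058, 0.0054, 0.0498]
eef_rot: [0.026, 1.0, 0.0, -0.001]
ft_force: [-8.9, 0.8, 5.2]
ee_pos: [0.6077, 0.0052, 0.0499]
eef_rot: [0.026, 1.0, 0.0, -0.001]
ft_force: [-9.6, 0.3, 5.4]
```

```bash
python3 -m crank '0.05 0 0 0 -1; 0.15 0 0 0 -1; 0.1 0 -0.15 0 -1; 0 0 -0.2 0 -1; 0 0 -0.2 0 -1; -0.11 -0.03 -0.2 0 -1; -0.12 -0.03 -0.06 0 -1; -0.12 -0.03 0 0 -1; 0 0 0 0 -1'|sed -n 1,4p; python3 pp.py w10.npz; python3 - <<'E'
from h import *
for n in ("w8.npz","w10.npz"):
    w=wcam(n); im=w["img"].astype(int)
    print(n,[proj(w,rackpt([x,0,z-.006],.6145,.006,-3.01)).round(1).tolist() for x,z in ((.006,.1075),(-.004,.03),(.002,.03),(-.086,.006))])
    for u in (265,280,290,350,365,380): 
        col=im[60:230,u].sum(1); print(u,[(60+i,int(col[i-1]),int(col[i+1])) for i in range(1,len(col)-1) if abs(col[i+1]-col[i-1])>80])
im=wcam("w10.npz")["img"].astype(int)
for v in range(150,262,6): print(v,"".join("#" if x<75 else ("a" if x<150 else ".") for x in im[v,250:390:2].sum(1)))
E
```

```text
time: 31.45
ee_pos: [0.6201, -0.0143, 0.2123]
eef_rot: [0.027, 1.0, -0.001, 0.002]
ft_force: [-0.1, -0.4, -1.4]
[ 0.62009041 -0.01430784  0.21227141] [-0.12151725 -0.42358412 -1.43031129]
w8.npz [[342.7, 193.7], [337.9, 160.6], [337.8, 166.6], [337.9, 72.5]]
265 [(74, 570, 656), (75, 546, 670), (150, 669, 442), (151, 654, 370), (152, 442, 290), (153, 370, 248), (156, 235, 400), (157, 247, 648), (158, 400, 667), (160, 667, 499), (161, 657, 411), (171, 450, 223), (172, 402, 92), (173, 223, 69), (224, 211, 384), (225, 274, 390)]
280 [(67, 570, 481), (69, 481, 571), (73, 579, 458), (75, 458, 655), (128, 638, 343), (129, 625, 284), (131, 284, 506), (132, 290, 609), (133, 506, 636), (151, 640, 382), (152, 611, 262), (153, 382, 220), (156, 214, 389), (157, 234, 622), (159, 622, 391), (176, 373, 284), (177, 366, 270), (183, 252, 148), (191, 30, 119), (223, 211, 381), (224, 238, 392)]
290 [(75, 508, 651), (128, 637, 343), (129, 621, 282), (131, 282, 506), (132, 286, 604), (133, 506, 631), (150, 640, 390), (151, 613, 318), (152, 390, 251), (153, 318, 218), (157, 219, 414), (158, 289, 428), (19
[... 3308 characters left out ...]
.........................
210 ........................a#.................#..........................
216 .......................##....................a........................
222 .......................#a.aaa.a.....a.................................
228 ......................a#...a#############a..aa........................
234 ......................#######################a........................
240 ...........a#########a#########################a##########............
246 ..........a################################################...........
252 ..........##################################################..........
258 #.......#####################################################a......##
```

```bash
python3 - <<'E'
from h import *
for n in ("w8.npz","w10.npz"):
    w=wcam(n); im=w["img"].astype(int)
    q=(.6145,.006,-3.01); P=lambda x,y,z: proj(w,rackpt([x,y,z-.006],*q)).round(1).tolist()
    print(n,"tongue tip flat",P(-.0045,-.041,.006),P(-.0045,-.059,.006),"up",P(-.0045,-.041,.011),P(-.0045,-.059,.011),"base",P(-.0315,-.05,.006),"lip bottom/top home",P(.002,-.05,.006),P(.002,-.05,.03))
    for u in (262,268,274,280,286,292,298,304): print(u,[int(x) for x in im[120:170:2,u].sum(1)])
E
```

```text
w8.npz tongue tip flat [297.3, 155.4] [279.9, 155.4] up [297.0, 156.3] [279.4, 156.3] base [287.9, 129.2] lip bottom/top home [288.8, 161.5] [286.8, 166.6]
262 [670, 668, 670, 670, 668, 666, 669, 666, 668, 667, 671, 668, 668, 670, 670, 652, 377, 242, 260, 647, 667, 444, 453, 459, 457]
268 [672, 668, 671, 668, 670, 668, 667, 670, 666, 666, 667, 666, 668, 656, 664, 651, 370, 239, 238, 642, 655, 401, 401, 399, 394]
274 [652, 647, 654, 636, 651, 643, 634, 634, 641, 642, 655, 650, 645, 642, 648, 644, 389, 226, 227, 639, 447, 389, 391, 391, 392]
280 [655, 649, 649, 637, 625, 284, 506, 636, 638, 640, 651, 649, 645, 646, 645, 640, 382, 220, 234, 622, 391, 391, 392, 395, 391]
286 [654, 646, 648, 637, 626, 286, 499, 631, 638, 640, 648, 643, 644, 643, 640, 622, 326, 217, 235, 637, 635, 389, 394, 391, 389]
292 [656, 647, 647, 631, 615, 284, 499, 630, 638, 638, 645, 636, 640, 638, 645, 616, 322, 223, 223, 382, 386, 398, 393, 392, 388]
298 [334, 332, 330, 320, 330, 320, 319, 329, 327, 325, 336, 330, 330, 333, 333, 328, 311, 223, 222, 380, 386, 391, 392, 397, 390]
304 [340, 335, 334, 323, 328, 323,
[... 592 characters left out ...]
 660, 656, 668, 660, 407, 281, 219, 231, 394, 401]
280 [662, 663, 651, 550, 296, 574, 549, 536, 538, 557, 575, 583, 582, 577, 577, 578, 575, 605, 662, 639, 306, 217, 228, 397, 398]
286 [661, 660, 648, 544, 297, 573, 543, 548, 547, 552, 551, 558, 558, 557, 557, 560, 559, 590, 661, 631, 305, 224, 227, 390, 399]
292 [660, 662, 650, 642, 297, 570, 524, 533, 533, 537, 535, 532, 535, 536, 536, 535, 538, 573, 658, 406, 303, 227, 229, 392, 403]
298 [341, 339, 336, 335, 207, 317, 338, 333, 333, 338, 334, 338, 333, 332, 329, 329, 331, 338, 342, 335, 299, 223, 224, 389, 403]
304 [341, 346, 332, 346, 339, 333, 338, 338, 341, 344, 338, 347, 337, 345, 336, 334, 335, 336, 346, 339, 306, 221, 225, 383, 398]
```

The tongue's shading changed between base row 128 and tip row 154, so it has sprung up. The lip's foot is at row 159, the predicted home position. Now I'll put the spare back in the tray.

```bash
python3 -c "
from h import *
goto((.5935,-.1693,.048),-3.01)"
```

```text
pos [ 0.6187 -0.0142  0.2118] yaw -3.07 z [ 0.001 -0.001 -1.   ] w 0.0265 F [-0.9  0.4 -0.6] t 31.5
units [ 0.085 -0.78   0.82 ] yaw units -0.001
```

```bash
python3 -m crank '0.017 -0.15 0 0 -1; 0.017 -0.16 0 0 -1; 0.017 -0.16 0 0 -1; 0.017 -0.16 0 0 -1; 0.017 -0.15 0.05 0 -1; 0 0 0.2 0 -1; 0 0 0.2 0 -1; 0 0 0.2 0 -1; 0 0 0.1 0 -1; 0 0 0.04 0 -1' >/dev/null;  python3 -m crank '0 0 0.015 0 -1; 0 0 0 0 -1; 0 0 0 0 -1'|sed -n 2,4p;  python3 -m crank '0 0 0.01 0 -1; 0 0 0 0 -1'|sed -n 1,4p
```

```text
ee_pos: [0.5935, -0.1683, 0.0524]
eef_rot: [0.026, 1.0, -0.0, 0.001]
ft_force: [0.6, -0.4, -0.9]
time: 33.0
ee_pos: [0.593, -0.1682, 0.0493]
eef_rot: [0.026, 1.0, 0.0, 0.0]
ft_force: [0.3, -0.3, -0.9]
```

```bash
python3 -m crank '0 0 0.01 0 -1; 0 0 0 0 -1'|sed -n 2,4p; python3 -m crank '0 0 0.01 0 -1; 0 0 0 0 -1'|sed -n 2,4p; python3 -m crank '0 0 0.01 0 -1; 0 0 0 0 -1'|sed -n 2,4p
```

```text
ee_pos: [0.5926, -0.1681, 0.0467]
eef_rot: [0.026, 1.0, 0.0, -0.0]
ft_force: [0.5, -0.0, -0.3]
ee_pos: [0.5926, -0.1682, 0.0446]
eef_rot: [0.026, 1.0, 0.0, -0.0]
ft_force: [-0.3, 0.5, -0.2]
ee_pos: [0.593, -0.1683, 0.0432]
eef_rot: [0.026, 1.0, 0.0, 0.0]
ft_force: [-1.0, 0.1, 3.4]
```

Touching the floor. I'll reduce the grip, release, rise and check.

```bash
python3 -m crank '0 0 0 0 -1; 0 0 0.004 0 -1; 0 0 0 0 -0.25; 0 0 0 0 -0.1; 0 0 0 0 0.1; 0 0 0 0 0.2; 0 0 0 0 0.2; 0 0 -0.1 0 0.2; 0 0 -0.2 0 0.2; 0 0 -0.24 0 0.2' 5|sed -n 2,5p; python3 -m crank '0 0 0 0 0.2; 0 0 0 0 0.2'|sed -n 1,4p
python3 pp.py w11.npz; python3 - <<'E'
from h import *
w=wcam("w11.npz"); im=w["img"].astype(int); o=dict(np.load("w9.npz"))["img"].astype(int)
for p in [(.593,-.168,.069),(.593,-.168,.003)]: print(proj(w,p))
for v in range(150,222,6): print(v,"".join("#" if x<75 else ("a" if x<150 else ".") for x in im[v,250:390:2].sum(1)),"".join("#" if x<75 else ("a" if x<150 else ".") for x in o[v,250:390:2].sum(1)))
E
```

```text
ee_pos: [0.5917, -0.1679, 0.15]
eef_rot: [0.026, 1.0, 0.0, -0.002]
ft_force: [0.7, -0.7, -0.2]
width: 0.0517
time: 34.8
ee_pos: [0.5933, -0.1682, 0.151]
eef_rot: [0.026, 1.0, 0.0, 0.001]
ft_force: [0.1, 0.5, -1.4]
[ 0.59331487 -0.16821186  0.15098722] [ 0.10038107  0.52599771 -1.37867834]
[318.74332235 201.12367838]
[318.64874492 177.71622127]
150 ...................................................................... ......................................................................
156 ...................................................................... ......................................................................
162 ......................................a............................... ......................................................................
168 ................................a##aa................................. ...............................a......................................
174 ...........................##############a............................ ............................a..a.aaa..................................
180 ....................
[... 297 characters left out ...]
.################a........................... ..........................#################a..........................
198 ............................#############............................. ..........................a################...........................
204 ...............................a#####................................. ............................#############a............................
210 ...................................................................... ...............................a######................................
216 ...................................................................... ......................................................................
```

The spare stands upright, with the same silhouette as before it was picked. Handing in.

```bash
python3 -c "
from bench import workorder
print(workorder.close_job())"
```

```text
the job is handed in; nothing more can be done
None
```

I filled both empty cells with spares, pushed the rack home by its lip, and handed the job in. The last camera measurements showed the rack at its home position, the tongue up and the left-over spare, which I used as the pusher, standing upright in the tray. The hand-in gave no verdict.

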